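Step a tissue arrayer two turns past its handwheel play

TASK

Get the tissue arrayer ready for its next core: push the paraffin block fully home against the back stop of the carriage's nest, advance the carriage by two full turns of its handwheel, clockwise, and swing the punch arm over the block against its stop. The wheel is loose on its screw: take up that play first and count the two turns only from where the carriage begins to move. Do not disturb the things lying round the arrayer.

Things in the scene. Friction and masses are not known exactly. Their poses are not given: they have to be found in the camera images.
- arrayer: Tissue arrayer fixed on the bench: base plate 170 x 360 x 14 mm, crank handwheel on a gearbox at its -y end, block carriage on two rods, punch arm at the rear left. Origin: on the bench under the middle of the rods; z up, y along the rods away from the wheel, x across them away from the robot (base x -75 to +95 mm). All but wheel, gearbox (92 mm), arm and its post is under 83 mm high.
- wheel_axis (a point): On the handwheel's vertical axis at the hub's top, 125 mm above the bench. Solid disc, 113 mm across, rim top 124 mm high. Clockwise from above drives the carriage along the arrayer's +y, 8 mm a turn. First a quarter to half a turn of clockwise play goes by with light drag (1 N at the grip); then the dog bites and the carriage moves (6 N at the grip). No spring: all stays where left.
- grip_mid (a point): Middle of the wheel's upright black crank grip, 154 mm above the bench: a round grip 17 to 20 mm thick, from 127 to 182 mm above the bench, 42 mm from the wheel's axis. It revolves freely on its pin; it can be pushed round with closed fingers or held loosely.
- nest_home (a point): Point on the carriage's top face, 68 mm above the bench, where the middle of the block's underside stands when home; it rides with the carriage, axes parallel to the arrayer's. The nest is a channel along x, 44 mm wide between rails 8 mm high, mouth towards -x; its back stop, 12 mm high, has its face 14 mm beyond this point in +x. The top face reaches 64 mm from it in -x. Carriage travel: 50 mm.
- block: Paraffin block on a white cassette, 28 (x) x 41 (y) x 14 mm, about 30 g, loose in the mouth of the carriage's nest, 22 to 34 mm short of home. Origin: middle of its underside; z up, x the way it is to be pushed. The cassette is 7 mm high, the wax on it is set in 2 mm at its x ends. It slides freely and rebounds some mm if it is driven hard into the stop.
- punch_pivot (a point): Point on the vertical axis of the punch arm's post, 140 mm above the bench. The arm is a flat bar 18 mm wide, 133 to 147 mm high; its hub is 34 mm across.
- punch_head (a point): Middle of the punch head at the arm's free end, 88 mm from the pivot axis, 127 mm above the bench: round and upright, 23 mm across from 113 to 129 mm height, 28 mm across from 129 to 151 mm, then a black knob of 23 mm up to 161 mm; a thin punch tube hangs below it down to 91 mm.
- punch_arm (a joint): Angle of the punch arm (rad), growing anticlockwise seen from above. 0: parked, pointing to the arrayer's +y end; 2.07: against a fixed stop with the punch over the block. Light friction (0.7 N at the head); stays where left.
- forceps: Fine steel forceps lying on the bench before the arrayer, 17 x 121 x 9 mm; bystander. Origin: middle of the underside.
- waiting_block: Another paraffin block on a cassette, 28 x 41 x 14 mm, lying on the bench before the arrayer; bystander. Origin: middle of the underside.
- empty_cassette: Empty slotted cassette, 28 x 41 x 7 mm, lying on the bench before the arrayer; bystander. Origin: middle of the underside.
- cover_slips: Cover-slip box, 60 x 60 x 22 mm, on the bench beside the handwheel end; bystander. Origin: middle of the underside.
Not all that is in view belongs to the job. What is shaped like the block but black or yellow is not meant.

How it is judged:
At the end, for the whole second after the job is handed in: The block lies flat in the nest within 3 mm of the back stop; the carriage has travelled 16 mm (two turns of the screw) from where it stood, to within 1.6 mm (a fifth of a turn); the punch arm stands against its stop over the block (2.0 rad or more); everything is at rest (x of block in the frame of nest_home above -0.003 m and z of block in the frame of nest_home below 0.004 m and angle between block's own z axis and vertical below 0.1 rad and angle between the x axis of block and the x axis of nest_home, either way round below 0.12 rad and distance of nest_home from where it was at the start of the episode between 0.0144 and 0.0176 m and value of joint punch_arm above 2 rad and linear speed of block below 0.01 m/s); the robot touches nothing.
It fails at once if the forceps, a cassette or the cover-slip box beside the arrayer is shifted by more than 2 cm (distance of any of forceps, waiting_block, empty_cassette, cover_slips from where it was at the start of the episode above 0.02 m).
It also fails if it takes over 72 s, if anything falls off the work surface, if the arm or the gripper's body presses on something with over 40 N, if the wrist force passes 120 N, or if a joint passes its speed limit or range.

ROBOT

A 6-joint arm with a two-finger parallel gripper is mounted at the origin on a cart in front of the work surface, level with it; the furniture and walls round the work are solid. World frame = base frame: x ahead of the robot, y to its left, z up, the work surface at z = 0. Lengths are in m, angles in rad, forces in N, time in s.
With the tool pointing down it reaches from about 0.35 to 0.775 m from the base axis. Payload 7.3 kg.
Tool frame: the origin (TCP) lies midway between the tips of the shut fingers; the grasp point (between the pads) lies 19 mm behind it; z points along the fingers, y is the line along which they close (so a half turn about z gives the same grasp; the last joint's range is limited). The gripper opens to 92 mm and grips with 3 to 60 N. Pads are 19 mm wide; open, the fingers measure 130 mm over their backs; the gripper's body (75 mm by 190 mm) begins 47 mm behind the grasp point.
Start: joints at [-1.366, 0.342, 1.524, -0, 1.275, -0.146], TCP at [0.18, -0.493, 0.227] pointing down, gripper open.
Joint ranges: [-2.53, 2.53], [-0.77, 2.02], [0.04, 2.7], [-1, 4.14], [0.28, 2.66], [-3.11, 3.11]. Speed limits (rad/s): [2.57, 2.57, 3.14, 3.14, 3.14, 3.14].

INTERFACE

Orientations are given as [roll, pitch, yaw] about the fixed x, y, z axes, in that order (R = Rz(yaw) Ry(pitch) Rx(roll)).
In Python, from cell import robot, read_camera, camera_params, nets gives the robot as it stands. The module is installed in compiled form; this text tells all that it offers.
- The arm moves only by the tool step_arm, never from a script. Its argument "steps" is a list of rows, each an object of numbers: "x", "y", "z": the shift along the tool's x, y, z as a fraction of full scale; "rx", "ry", "rz": the turn, a rotation vector about the tool's x, y, z as a fraction of full scale; "claw": the opening, from -1 (shut) to 1 (fully open). In form: [{"x": .., "y": .., "z": .., "rx": .., "ry": .., "rz": .., "claw": ..}, ...]. A call has 1 to 12 rows; each row is the pose to reach, as a shift and turn from the pose commanded when the call began, along the tool's axes at that moment; what a row does not reach only later rows make up. Full scale, the value 1, is 750 mm for a shift and pi/4 rad for a turn. A row lasts 1/12 s, in which the tool goes at most 41.7 mm and 7.16 degrees, less where a joint would pass 70% of its speed; a pose out of reach is approached as far as the arm can. A call with a number of a shift or a turn outside -1 to 1 is refused whole. A call with a gripper value outside its range is refused whole. The fingers move at their own pace and stop on an object; "squeeze" is the grip in N (left out, the last holds). Time passes only in rows, so rows that repeat a pose let the fingers close. It gives the time, the measured TCP pose, the force, the opening and the grip force at its end, in the units of the state.
- robot.observe(): the state, without advancing time (a new reading comes with each control period).
- read_camera(name): name is "scene" or "top" or "wrist"; returns (picture, depth): 480x640x3 uint8, blue, green, red; 480x640 float32, m along the optical axis (not along the pixel's ray), 0 where there is no reading.
- camera_params(name): a dict with "fx", "fy", "cx", "cy" (pixels), "R" (3x3) and "t" (3): a world point X has camera coordinates R X + t; the wrist camera has in their place "hand_eye" (4x4, takes a point from camera to tool coordinates, whose origin is the TCP and whose axes are the flange's). Camera axes: x right, y down, z forward; pixel columns grow to the right and rows downward; lengths in m; the calibration is good to about 2 mm. The wrist camera is an equidistant fisheye: a pixel r from the principal point sees the ray r / f radians off the axis. A picture is of the moment at which its call begins: read the wrist's pose just before it. camera_params takes no time and is no camera call.
- robot.hand_in(): hands the job in; it is judged then, once.
Trained networks look in the newest picture that a camera, given by its name, has taken for a name from the list of things; names that differ only in an ending like _2 or _b are one class to them, and where a whole thing is asked for, a point or a joint stands for the part that bears it (a point fixed in the world has none). Each returns a list of dicts, best first, with "conf" (0 to 1); they miss things now and then, are a little off and sometimes report something else, mostly with a low value. They report only what shows in the picture. A call takes as long as a camera call. They do not tell look-alikes from the thing itself.
- nets.masks_of(camera, query): "region" (480x640 bool, what is visible of it) and "box" ([left, top, right, bottom] in pixels, round what is visible of it).
- nets.landmark_of(camera, query): "pixel" ([row, column] in pixels: a listed point, or the origin of a listed thing).
The state is a dict: "time": time; "qpos": joint angles; "qvel": joint speeds; "joint_efforts": joint torques, N m; "tool_pos": TCP position; "tool_rot": TCP orientation; "contact_force": force on the tool from outside, world axes, zero at the start; "torque": the same for the moment, N m; "opening": finger opening in m; "grip_force": force on a finger pad.
Only numpy, scipy, OpenCV 4.12 (cv2) and the standard library are available. Lean on these libraries where they do the work, as an engineer would, in place of code of your own. Each camera call takes 0.05 s, during which the arm holds its last target. There are 200 camera calls.

## Working session

There is one attempt and no reset: what is moved stays moved. The work goes in short steps, Python scripts to look and compute and a tool call to move; the robot and the scene stay as the last step left them, time stands still between calls to the robot, and variables do not carry over. Pictures are saved under pics/ and viewed, at most 10 in all, crops included, and the job is handed in when it is done.

Besides the shell and the picture viewer there is one more tool, called in YAML: its name, and indented under it one key for each argument. step_arm: Moves the arm, as the interface text tells. Its arguments: {"type":"object","properties":{"steps":{"type":"array","items":{"type":"object","properties":{"x":{"type":"number","minimum":-1,"maximum":1},"y":{"type":"number","minimum":-1,"maximum":1},"z":{"type":"number","minimum":-1,"maximum":1},"rx":{"type":"number","minimum":-1,"maximum":1},"ry":{"type":"number","minimum":-1,"maximum":1},"rz":{"type":"number","minimum":-1,"maximum":1},"claw":{"type":"number"}}}},"squeeze":{"type":"number"}},"required":["steps"]}

```bash
mkdir -p pics; cat > h.py <<'E'
import numpy as np, cv2
from cell import robot, read_camera, camera_params, nets
def w(cam,row,col,z=None,depth=None):
    p=camera_params(cam);R=np.array(p["R"]);t=np.array(p["t"])
    d=np.array([(col-p["cx"])/p["fx"],(row-p["cy"])/p["fy"],1.])
    o=-R.T@t;v=R.T@d
    s=depth if z is None else (z-o[2])/v[2]
    return o+s*v
E
python3 - <<'E'
from h import *
s=robot.observe();print(s)
Z=dict(wheel_axis=.125,grip_mid=.154,nest_home=.068,block=.068,punch_pivot=.140,punch_head=.127,arrayer=0,forceps=0,waiting_block=0,empty_cassette=0,cover_slips=0)
for c in ("scene","top"):
    im,d=read_camera(c);cv2.imwrite(f"pics/{c}0.png",im);np.save(f"{c}d.npy",d)
    print(c,np.round(-np.array(camera_params(c)["R"]).T@camera_params(c)["t"],3))
    for q,z in Z.items():
        for r in nets.landmark_of(c,q)[:3]:
            print(q,round(r["conf"],2),np.round(r["pixel"],1),np.round(w(c,*r["pixel"],z=z),4))
E
```

```text
{'time': 0.0, 'qpos': array([-1.36598499e+00,  3.42725404e-01,  1.52501715e+00, -2.48405186e-05,
        1.27540659e+00, -1.46035471e-01]), 'qvel': array([-0.00024852, -0.00089988,  0.00075567, -0.0003569 , -0.00036996,
        0.00123622]), 'joint_efforts': array([ 1.96062079e-03, -4.31241846e+01, -2.44218868e+01,  7.18629034e-02,
        5.58485300e-02, -1.37355751e-04]), 'tool_pos': array([ 0.18035061, -0.49261248,  0.22604353]), 'tool_rot': array([-3.14004927e+00, -2.02995485e-04,  3.50853903e-01]), 'contact_force': array([-0.71361442,  0.29061378, -0.21293468]), 'torque': array([0.0042952 , 0.00752486, 0.02545184]), 'grip_force': 0.0, 'opening': 0.09172657974107828}
scene [-0.109 -0.457  0.549]
wheel_axis 0.95 [243.5 393.2] [ 0.5622 -0.1327  0.125 ]
grip_mid 0.65 [230.3 373.6] [ 0.5377 -0.1053  0.154 ]
nest_home 0.63 [243.1 314.5] [0.5634 0.0418 0.068 ]
block 0.86 [344. 307.] [ 0.3154 -0.1255  0.068 ]
block 0.66 [325.6 256.3] [ 0.3037 -0.0357  0.068 ]
block 0.56 [245.5 311.9] [0.5527 0.0404 0.068 ]
punch_pivot 0.78 [191.8 298.8] [0.6193 0.1224 0.14  ]
punch_pivot 0.24 [316.6 438
[... 631 characters left out ...]
0964  0.154 ]
nest_home 0.93 [214.5 307.5] [0.5568 0.0303 0.068 ]
nest_home 0.34 [221.8 303.4] [0.5403 0.0395 0.068 ]
block 0.61 [301.2 314.4] [0.3652 0.016  0.068 ]
block 0.53 [303.4 354.9] [ 0.3597 -0.0713  0.068 ]
block 0.46 [222.5 303.4] [0.5387 0.0395 0.068 ]
punch_pivot 0.73 [175.2 260.1] [0.6258 0.127  0.14  ]
punch_head 0.9 [205.3 230.5] [0.5647 0.1902 0.127 ]
arrayer 0.72 [220.4 316.8] [0.5577 0.0105 0.    ]
forceps 0.5 [268.3 305.8] [0.4434 0.037  0.    ]
waiting_block 0.71 [202.5 382.2] [ 0.6001 -0.1467  0.    ]
waiting_block 0.5 [260.7 375.6] [ 0.4599 -0.1267  0.    ]
empty_cassette 0.66 [280.8 256. ] [0.4153 0.1529 0.    ]
cover_slips 0.98 [218.3 417.6] [ 0.5606 -0.2299  0.    ]
```

```bash
python3 - <<'E'
import cv2
a=cv2.imread("pics/top0.png")[130:340,190:460];cv2.imwrite("pics/topc.png",cv2.resize(a,None,fx=2.85,fy=2.85,interpolation=2))
a=cv2.imread("pics/scene0.png")[150:390,180:500];cv2.imwrite("pics/scenec.png",cv2.resize(a,None,fx=2.5,fy=2.5,interpolation=2))
E
```

```text
(no output)
```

View pics/topc.png

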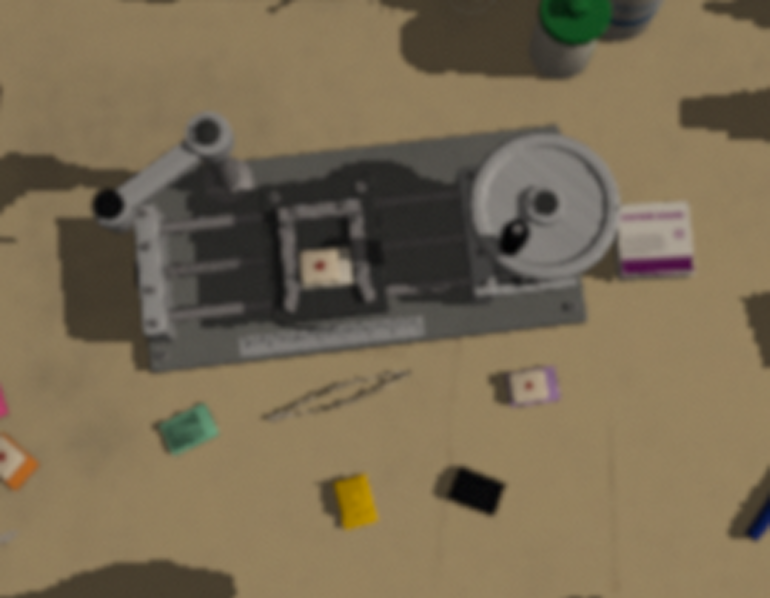

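View pics/scenec.png

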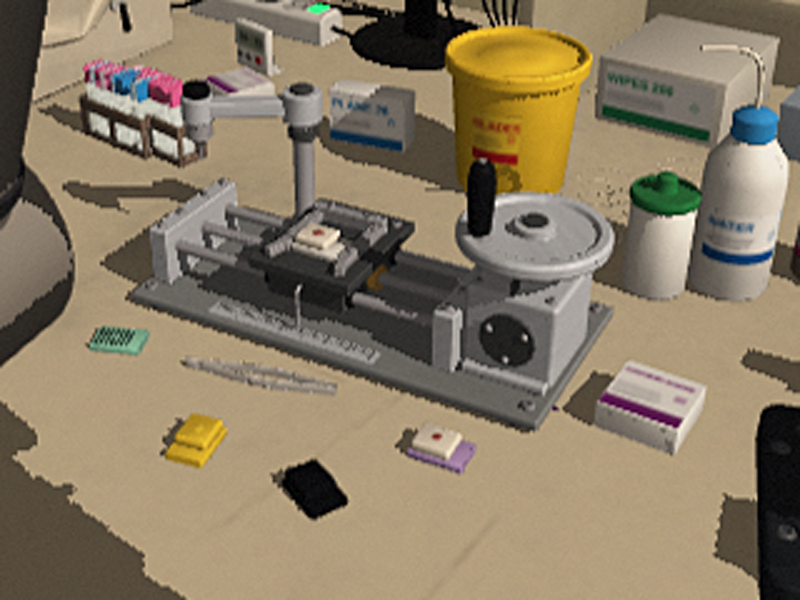

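The top picture shows the arrayer turned by about +0.115 rad. In the crop, the block is at (325,268), the grip at (513,237), the wheel at (545,203), and the punch head at (108,205) with its pivot at (205,130). Next I move the wrist camera above it for a closer measurement.

step_arm:
  steps:
    - {"z": -0.1, "claw": -1}
    - {"x": 0.555, "y": -0.468, "z": -0.1, "rz": -1, "claw": -1}
    - {"x": 0.555, "y": -0.468, "z": -0.1, "rz": -1, "claw": -1}
    - {"x": 0.555, "y": -0.468, "z": -0.1, "rz": -1, "claw": -1}
    - {"x": 0.555, "y": -0.468, "z": -0.1, "rz": -1, "claw": -1}
    - {"x": 0.555, "y": -0.468, "z": -0.1, "rz": -1, "claw": -1}
    - {"x": 0.555, "y": -0.468, "z": -0.1, "rz": -1, "claw": -1}
    - {"x": 0.555, "y": -0.468, "z": -0.1, "rz": -1, "claw": -1}
    - {"x": 0.555, "y": -0.468, "z": -0.1, "rz": -1, "claw": -1}
    - {"x": 0.555, "y": -0.468, "z": -0.1, "rz": -1, "claw": -1}
    - {"x": 0.555, "y": -0.468, "z": -0.1, "rz": -1, "claw": -1}
    - {"x": 0.555, "y": -0.468, "z": -0.1, "rz": -1, "claw": -1}
  squeeze: 20

```text
$.steps[0]: bad value
```

step_arm:
  steps:
    - {"x": 0, "y": 0, "z": -0.05, "rx": 0, "ry": 0, "rz": 0, "claw": -1}
    - {"x": 0.555, "y": -0.468, "z": -0.1, "rx": 0, "ry": 0, "rz": -1, "claw": -1}
    - {"x": 0.555, "y": -0.468, "z": -0.1, "rx": 0, "ry": 0, "rz": -1, "claw": -1}
    - {"x": 0.555, "y": -0.468, "z": -0.1, "rx": 0, "ry": 0, "rz": -1, "claw": -1}
    - {"x": 0.555, "y": -0.468, "z": -0.1, "rx": 0, "ry": 0, "rz": -1, "claw": -1}
    - {"x": 0.555, "y": -0.468, "z": -0.1, "rx": 0, "ry": 0, "rz": -1, "claw": -1}
    - {"x": 0.555, "y": -0.468, "z": -0.1, "rx": 0, "ry": 0, "rz": -1, "claw": -1}
    - {"x": 0.555, "y": -0.468, "z": -0.1, "rx": 0, "ry": 0, "rz": -1, "claw": -1}
    - {"x": 0.555, "y": -0.468, "z": -0.1, "rx": 0, "ry": 0, "rz": -1, "claw": -1}
    - {"x": 0.555, "y": -0.468, "z": -0.1, "rx": 0, "ry": 0, "rz": -1, "claw": -1}
    - {"x": 0.555, "y": -0.468, "z": -0.1, "rx": 0, "ry": 0, "rz": -1, "claw": -1}
    - {"x": 0.555, "y": -0.468, "z": -0.1, "rx": 0, "ry": 0, "rz": -1, "claw": -1}
  squeeze: 20

```text
time: 2.2
tool_pos: [0.4079, -0.0941, 0.2962]
tool_rot: [3.141, 0.0, 1.136]
contact_force: [0.9, -0.6, 0.1]
opening: 0.0165
grip_force: 0.0
```

step_arm:
  steps:
    - {"x": 0.113, "y": 0.021, "z": 0, "rx": 0, "ry": 0, "rz": -0.7, "claw": -1}
    - {"x": 0.113, "y": 0.021, "z": 0, "rx": 0, "ry": 0, "rz": -0.7, "claw": -1}
    - {"x": 0.113, "y": 0.021, "z": 0, "rx": 0, "ry": 0, "rz": -0.7, "claw": -1}
    - {"x": 0.113, "y": 0.021, "z": 0, "rx": 0, "ry": 0, "rz": -0.7, "claw": -1}
    - {"x": 0.113, "y": 0.021, "z": 0, "rx": 0, "ry": 0, "rz": -0.7, "claw": -1}
    - {"x": 0.113, "y": 0.021, "z": 0, "rx": 0, "ry": 0, "rz": -0.7, "claw": -1}
    - {"x": 0.113, "y": 0.021, "z": 0, "rx": 0, "ry": 0, "rz": -0.7, "claw": -1}

```text
time: 2.78
tool_pos: [0.4574, -0.0258, 0.2957]
tool_rot: [3.142, 0.0, 1.684]
contact_force: [-0.2, -0.2, -0.4]
opening: 0.0001
grip_force: 0.0
```

```bash
cat >> h.py <<'E'
from scipy.spatial.transform import Rotation as Ro
def ww(s,row,col,z):
    p=camera_params("wrist");H=np.array(p["hand_eye"])
    u=np.array([col-p["cx"],row-p["cy"]]);r=np.hypot(*u);th=r/p["fx"]
    d=np.array([*(u/r*np.sin(th)),np.cos(th)])
    R=Ro.from_euler("xyz",s["tool_rot"]).as_matrix()
    o=R@H[:3,3]+s["tool_pos"];v=R@H[:3,:3]@d
    return o+(z-o[2])/v[2]*v
Z=dict(wheel_axis=.125,grip_mid=.154,nest_home=.068,block=.068,punch_pivot=.140,punch_head=.127,arrayer=0,forceps=0,waiting_block=0,empty_cassette=0,cover_slips=0)
E
python3 - <<'E'
from h import *
s=robot.observe();print(s["time"],s["tool_pos"],s["tool_rot"],s["qpos"])
im,d=read_camera("wrist");cv2.imwrite("pics/w0.png",im);np.save("wd.npy",d)
p=camera_params("wrist");print(p)
for q in ["wheel_axis","grip_mid","nest_home","block","punch_pivot","punch_head","arrayer","forceps"]:
    for r in nets.landmark_of("wrist",q)[:2]:
        print(q,round(r["conf"],2),np.round(r["pixel"],1),np.round(ww(s,*r["pixel"],Z[q]),4))
E
```

```text
2.7833 [ 0.4573629  -0.02580986  0.295705  ] [3.14156662e+00 1.28576792e-04 1.68418507e+00] [-2.23854985e-01  1.68384202e-01  1.56723792e+00 -1.14269553e-04
  1.40590342e+00 -3.37224981e-01]
{'fx': 371.64829954431775, 'fy': 371.64829954431775, 'cx': 322.2826708071541, 'cy': 242.77128103526613, 'hand_eye': array([[-4.41280191e-04, -9.62307964e-01, -2.71961739e-01,
         7.43192361e-02],
       [ 9.99999824e-01, -5.32358967e-04,  2.61114525e-04,
        -2.06322849e-04],
       [-3.96053858e-04, -2.71961576e-01,  9.62308030e-01,
        -1.58179150e-01],
       [ 0.00000000e+00,  0.00000000e+00,  0.00000000e+00,
         1.00000000e+00]])}
wheel_axis 0.54 [ 94.2 514. ] [0.624  0.1221 0.125 ]
wheel_axis 0.36 [ 13.2 466.5] [0.5674 0.1908 0.125 ]
nest_home 0.85 [166.4 430.1] [0.5655 0.0363 0.068 ]
block 0.98 [157.9 246.4] [0.3721 0.0222 0.068 ]
block 0.97 [236.2 247.3] [ 0.3793 -0.0622  0.068 ]
punch_pivot 0.98 [ 95.2 514.1] [0.6163 0.1178 0.14  ]
punch_head 0.9 [ 10.4 466.4] [0.5665 0.1929 0.127 ]
forceps 0.79 [155.2 316.4] [0.4439 0.0292 0.    ]
```

View pics/w0.png

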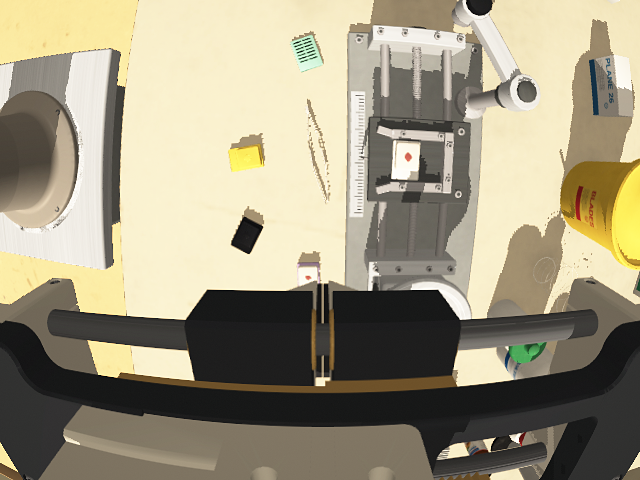

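The wrist view shows the nest centred near pixel (row 162, col 420), with the block at about (160, 406). The wheel is hidden under the gripper. I'll zoom in on the nest.

```bash
python3 - <<'E'
from h import *
a=cv2.imread("pics/w0.png")[105:215,360:480];cv2.imwrite("pics/w0c.png",cv2.resize(a,None,fx=5,fy=5,interpolation=2))
a=cv2.imread("pics/top0.png")[165:235,345:415];cv2.imwrite("pics/topw.png",cv2.resize(a,None,fx=8,fy=8,interpolation=2))
E
```

```text
(no output)
```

View pics/w0c.png

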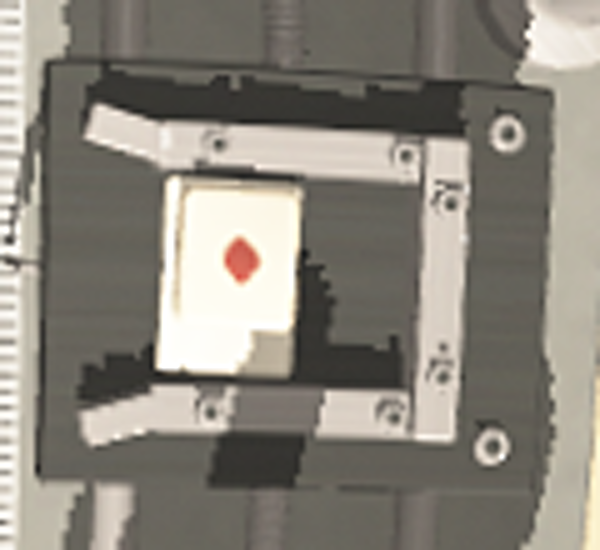

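View pics/topw.png

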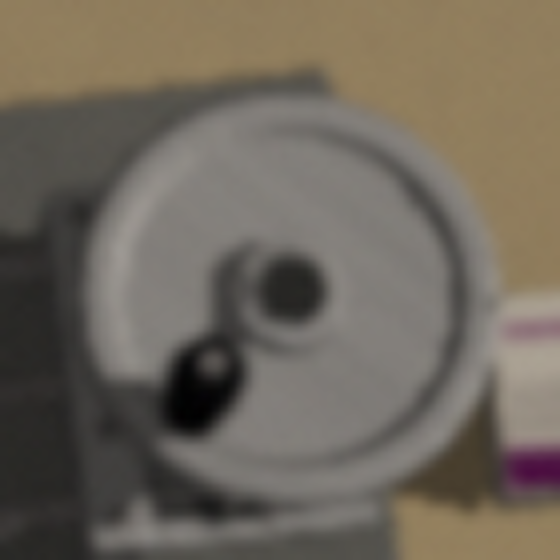

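```bash
python3 - <<'E'
from h import *
s=robot.observe()
P=lambda n,x,y,z:print(n,np.round(ww(s,105+(y+.5)/5-.5,360+(x+.5)/5-.5,z),4))
for n,x,y,z in [("cTL",47,60,.068),("cTR",552,88,.068),("cBR",537,488,.068),("cBL",40,478,.068),
 ("stopface top mid",417,280,.080),("stop TL",422,138,.08),("stop BL",413,438,.08),("blk ul",167,176,.075),("blk ll",155,370,.075),("wax ur",302,182,.082),("wax lr",295,377,.082),
 ("rail up inner",300,182,.076),("rail lo inner",300,389,.076)]: P(n,x,y,z)
T=lambda n,x,y,z:print(n,np.round(w("top",165+(y+.5)/8-.5,345+(x+.5)/8-.5,z=z),4))
for a in [("hub",292,288,.125),("rim",293.5,298,.124),("griptop",212,362,.182),("gripbase",187,418,.127)]: T(*a)
E
```

```text
cTL [0.4936 0.0786 0.068 ]
cTR [0.6039 0.0916 0.068 ]
cBR [0.615 0.004 0.068]
cBL [ 0.5035 -0.0087  0.068 ]
stopface top mid [0.5749 0.0449 0.08  ]
stop TL [0.5717 0.0743 0.08  ]
stop BL [0.5795 0.0119 0.08  ]
blk ul [0.5202 0.0579 0.075 ]
blk ll [0.5232 0.0178 0.075 ]
wax ur [0.5468 0.0609 0.082 ]
wax lr [0.5512 0.021  0.082 ]
rail up inner [0.5479 0.061  0.076 ]
rail lo inner [0.5543 0.0182 0.076 ]
hub [ 0.5726 -0.127   0.125 ]
rim [ 0.5701 -0.1274  0.124 ]
griptop [ 0.5393 -0.0989  0.182 ]
gripbase [ 0.5373 -0.0982  0.127 ]
```

step_arm:
  steps:
    - {"x": 0.075, "y": 0.04, "z": 0.05, "rx": 0, "ry": 0, "rz": 0, "claw": -1}
    - {"x": 0.075, "y": 0.04, "z": 0.1, "rx": 0, "ry": 0, "rz": 0, "claw": -1}
    - {"x": 0.075, "y": 0.04, "z": 0.15, "rx": 0, "ry": 0, "rz": 0, "claw": -1}
    - {"x": 0.075, "y": 0.04, "z": 0.2, "rx": 0, "ry": 0, "rz": 0, "claw": -1}
    - {"x": 0.075, "y": 0.04, "z": 0.25, "rx": 0, "ry": 0, "rz": 0, "claw": -1}
    - {"x": 0.075, "y": 0.04, "z": 0.28, "rx": 0, "ry": 0, "rz": 0, "claw": -1}
    - {"x": 0.075, "y": 0.04, "z": 0.297, "rx": 0, "ry": 0, "rz": 0, "claw": -1}
    - {"x": 0.075, "y": 0.04, "z": 0.297, "rx": 0, "ry": 0, "rz": 0, "claw": -1}
    - {"x": 0.075, "y": 0.04, "z": 0.297, "rx": 0, "ry": 0, "rz": 0, "claw": -1}

```text
time: 3.98
tool_pos: [0.4807, 0.0334, 0.0728]
tool_rot: [-3.14, -0.0, 1.686]
contact_force: [0.7, 0.0, 0.4]
opening: 0.0001
grip_force: 0.0
```

```bash
python3 - <<'E'
from h import *
im,d=read_camera("wrist");s=robot.observe();print(s["time"],s["tool_pos"],s["contact_force"])
cv2.imwrite("pics/w1.png",im);cv2.imwrite("pics/w1v.png",im)
E
```

```text
4.0333 [0.48147685 0.03334901 0.0737263 ] [-0.56964519 -0.32045124  1.03216726]
```

View pics/w1v.png

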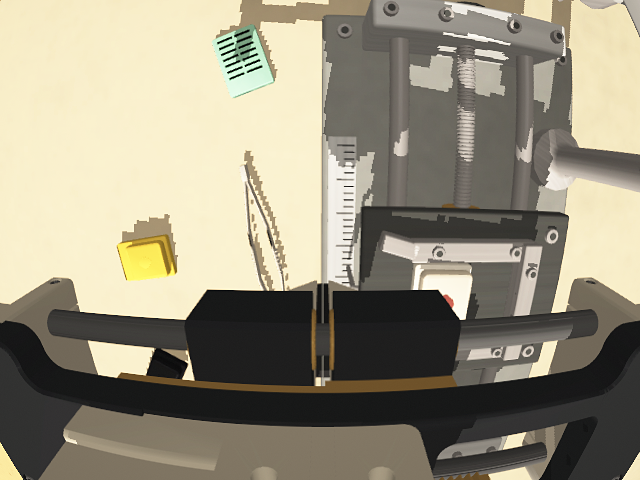

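step_arm:
  steps:
    - {"x": 0, "y": 0.008, "z": 0, "rx": 0, "ry": 0, "rz": 0, "claw": -1}
    - {"x": 0, "y": 0.014, "z": 0, "rx": 0, "ry": 0, "rz": 0, "claw": -1}
    - {"x": 0, "y": 0.019, "z": 0, "rx": 0, "ry": 0, "rz": 0, "claw": -1}
    - {"x": 0, "y": 0.024, "z": 0, "rx": 0, "ry": 0, "rz": 0, "claw": -1}
    - {"x": 0, "y": 0.029, "z": 0, "rx": 0, "ry": 0, "rz": 0, "claw": -1}
    - {"x": 0, "y": 0.034, "z": 0, "rx": 0, "ry": 0, "rz": 0, "claw": -1}
    - {"x": 0, "y": 0.039, "z": 0, "rx": 0, "ry": 0, "rz": 0, "claw": -1}
    - {"x": 0, "y": 0.044, "z": 0, "rx": 0, "ry": 0, "rz": 0, "claw": -1}
    - {"x": 0, "y": 0.048, "z": 0, "rx": 0, "ry": 0, "rz": 0, "claw": -1}
    - {"x": 0, "y": 0.052, "z": 0, "rx": 0, "ry": 0, "rz": 0, "claw": -1}
    - {"x": 0, "y": 0.055, "z": 0, "rx": 0, "ry": 0, "rz": 0, "claw": -1}
    - {"x": 0, "y": 0.057, "z": 0, "rx": 0, "ry": 0, "rz": 0, "claw": -1}

```text
time: 5.03
tool_pos: [0.5234, 0.0384, 0.0729]
tool_rot: [-3.142, 0.0, 1.686]
contact_force: [-0.3, 0.6, 0.9]
opening: 0.0004
grip_force: 0.2
```

step_arm:
  steps:
    - {"x": 0, "y": 0.001, "z": 0, "rx": 0, "ry": 0, "rz": 0, "claw": -1}
    - {"x": 0, "y": 0.002, "z": 0, "rx": 0, "ry": 0, "rz": 0, "claw": -1}
    - {"x": 0, "y": 0.003, "z": 0, "rx": 0, "ry": 0, "rz": 0, "claw": -1}
    - {"x": 0, "y": 0.004, "z": 0, "rx": 0, "ry": 0, "rz": 0, "claw": -1}

```text
time: 5.37
tool_pos: [0.5261, 0.0387, 0.0729]
tool_rot: [-3.141, 0.0, 1.686]
contact_force: [-0.7, -0.0, -0.4]
opening: 0.0004
grip_force: 0.2
```

```bash
python3 - <<'E'
from h import *
im,d=read_camera("wrist");s=robot.observe();print(s["time"],s["tool_pos"],s["contact_force"])
a=im[200:380,300:600];cv2.imwrite("pics/w2.png",cv2.resize(a,None,fx=2.5,fy=2.5,interpolation=2))
E
```

```text
5.4167 [0.5263106  0.03871106 0.07295535] [ 0.5589482  -0.16820857 -0.05547013]
```

View pics/w2.png

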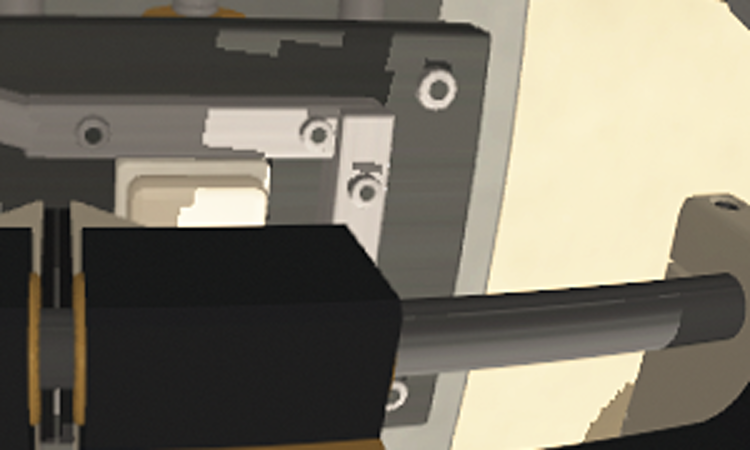

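The block has moved and its edge is at crop x=268. The stop face is at about x=338, so roughly 12 mm remain.

step_arm:
  steps:
    - {"x": 0, "y": 0.002, "z": 0, "rx": 0, "ry": 0, "rz": 0, "claw": -1}
    - {"x": 0, "y": 0.004, "z": 0, "rx": 0, "ry": 0, "rz": 0, "claw": -1}
    - {"x": 0, "y": 0.006, "z": 0, "rx": 0, "ry": 0, "rz": 0, "claw": -1}
    - {"x": 0, "y": 0.008, "z": 0, "rx": 0, "ry": 0, "rz": 0, "claw": -1}
    - {"x": 0, "y": 0.01, "z": 0, "rx": 0, "ry": 0, "rz": 0, "claw": -1}
    - {"x": 0, "y": 0.011, "z": 0, "rx": 0, "ry": 0, "rz": 0, "claw": -1}
    - {"x": 0, "y": 0.012, "z": 0, "rx": 0, "ry": 0, "rz": 0, "claw": -1}

```text
time: 6.0
tool_pos: [0.5352, 0.0398, 0.0729]
tool_rot: [-3.142, 0.0, 1.686]
contact_force: [-0.0, -0.5, -0.1]
opening: 0.0009
grip_force: 0.2
```

step_arm:
  steps:
    - {"x": 0, "y": 0.001, "z": 0, "rx": 0, "ry": 0, "rz": 0, "claw": -1}
    - {"x": 0, "y": 0.0015, "z": 0, "rx": 0, "ry": 0, "rz": 0, "claw": -1}
    - {"x": 0, "y": 0.002, "z": 0, "rx": 0, "ry": 0, "rz": 0, "claw": -1}
    - {"x": 0, "y": 0.0025, "z": 0, "rx": 0, "ry": 0, "rz": 0, "claw": -1}

```text
time: 6.33
tool_pos: [0.537, 0.0399, 0.073]
tool_rot: [3.142, 0.0, 1.686]
contact_force: [0.2, -0.5, 0.4]
opening: 0.0003
grip_force: 0.2
```

step_arm:
  steps:
    - {"x": 0, "y": 0.0005, "z": 0, "rx": 0, "ry": 0, "rz": 0, "claw": -1}
    - {"x": 0, "y": 0.001, "z": 0, "rx": 0, "ry": 0, "rz": 0, "claw": -1}
    - {"x": 0, "y": 0.0015, "z": 0, "rx": 0, "ry": 0, "rz": 0, "claw": -1}
    - {"x": 0, "y": 0.002, "z": 0, "rx": 0, "ry": 0, "rz": 0, "claw": -1}

```text
time: 6.67
tool_pos: [0.5375, 0.0401, 0.0727]
tool_rot: [-3.139, -0.0, 1.686]
contact_force: [-5.4, -2.3, 2.2]
opening: 0.0004
grip_force: 3.0
```

step_arm:
  steps:
    - {"x": 0, "y": 0.0005, "z": 0, "rx": 0, "ry": 0, "rz": 0, "claw": -1}
    - {"x": 0, "y": -0.004, "z": 0, "rx": 0, "ry": 0, "rz": 0, "claw": -1}
    - {"x": 0, "y": -0.03, "z": 0, "rx": 0, "ry": 0, "rz": 0, "claw": -1}
    - {"x": 0, "y": -0.03, "z": -0.05, "rx": 0, "ry": 0, "rz": 0, "claw": -1}
    - {"x": 0, "y": -0.03, "z": -0.1, "rx": 0, "ry": 0, "rz": 0, "claw": -1}
    - {"x": 0, "y": -0.03, "z": -0.15, "rx": 0, "ry": 0, "rz": 0, "claw": -1}
    - {"x": 0, "y": -0.03, "z": -0.2, "rx": 0, "ry": 0, "rz": 0, "claw": -1}
    - {"x": 0, "y": -0.03, "z": -0.25, "rx": 0, "ry": 0, "rz": 0, "claw": -1}
    - {"x": 0, "y": -0.03, "z": -0.3, "rx": 0, "ry": 0, "rz": 0, "claw": -1}
    - {"x": -0.05, "y": -0.03, "z": -0.3, "rx": 0, "ry": 0, "rz": 0, "claw": -1}
    - {"x": -0.1, "y": -0.03, "z": -0.3, "rx": 0, "ry": 0, "rz": 0, "claw": -1}
    - {"x": -0.1, "y": -0.03, "z": -0.3, "rx": 0, "ry": 0, "rz": 0, "claw": -1}

```text
time: 7.67
tool_pos: [0.5259, -0.042, 0.2986]
tool_rot: [3.139, 0.004, 1.682]
contact_force: [0.3, -0.0, -0.4]
opening: 0.0004
grip_force: 0.0
```

```bash
python3 - <<'E'
from h import *
s=robot.observe();im,d=read_camera("wrist");cv2.imwrite("pics/w3.png",im);print(s["time"],s["tool_pos"],s["tool_rot"])
np.savez("s3.npz",**{k:s[k] for k in("tool_pos","tool_rot")})
for q in ["nest_home","block"]:
    for r in nets.landmark_of("wrist",q)[:2]:print(q,round(r["conf"],2),np.round(r["pixel"],1),np.round(ww(s,*r["pixel"],Z[q]),4))
E
```

```text
7.6667 [ 0.525868   -0.04197568  0.29862086] [3.13864715 0.00369379 1.6822092 ]
nest_home 0.85 [136.2 366.9] [0.5637 0.0411 0.068 ]
block 0.94 [135.6 365.7] [0.5624 0.0416 0.068 ]
block 0.93 [140.6 193.4] [0.3805 0.02   0.068 ]
```

step_arm:
  steps:
    - {"x": -0.05, "y": 0, "z": 0, "rx": 0, "ry": 0, "rz": 0, "claw": -1}
    - {"x": -0.1, "y": 0, "z": 0, "rx": 0, "ry": 0, "rz": 0, "claw": -1}
    - {"x": -0.15, "y": 0, "z": 0, "rx": 0, "ry": 0, "rz": 0, "claw": -1}
    - {"x": -0.2, "y": 0, "z": 0, "rx": 0, "ry": 0, "rz": 0, "claw": -1}
    - {"x": -0.25, "y": 0, "z": 0, "rx": 0, "ry": 0, "rz": 0, "claw": -1}
    - {"x": -0.28, "y": 0, "z": 0, "rx": 0, "ry": 0, "rz": 0, "claw": -1}
    - {"x": -0.28, "y": 0, "z": 0, "rx": 0, "ry": 0, "rz": 0, "claw": -1}
    - {"x": -0.28, "y": 0, "z": 0, "rx": 0, "ry": 0, "rz": 0, "claw": -1}

```text
time: 8.48
tool_pos: [0.5491, -0.2452, 0.2971]
tool_rot: [-3.141, -0.001, 1.685]
contact_force: [0.4, -0.2, -0.1]
opening: 0.0008
grip_force: 0.0
```

```bash
python3 - <<'E'
from h import *
s=robot.observe();im,d=read_camera("wrist");cv2.imwrite("pics/w4.png",im);print(s["time"],s["tool_pos"],s["tool_rot"])
np.savez("s4.npz",**{k:s[k] for k in("tool_pos","tool_rot")})
for q in ["wheel_axis","grip_mid","nest_home","block","punch_pivot","punch_head"]:
    for r in nets.landmark_of("wrist",q)[:2]:print(q,round(r["conf"],2),np.round(r["pixel"],1),np.round(ww(s,*r["pixel"],Z[q]),4))
a=np.hstack([cv2.resize(im[60:290,320:560],None,fx=2,fy=2,interpolation=2),cv2.resize(cv2.imread("pics/w3.png")[60:290,400:560],None,fx=2,fy=2,interpolation=2)]);print(a.shape)
cv2.imwrite("pics/w34.png",a)
E
```

```text
8.4833 [ 0.54912173 -0.24523168  0.29714363] [-3.14111484e+00 -1.19841637e-03  1.68535078e+00]
wheel_axis 0.68 [ 97.1 366.3] [ 0.5743 -0.1278  0.125 ]
grip_mid 0.93 [ 48.9 333.5] [ 0.5407 -0.0949  0.154 ]
grip_mid 0.64 [190.5 338.6] [ 0.5583 -0.2103  0.154 ]
block 0.59 [ 60.7 191.8] [ 0.3914 -0.095   0.068 ]
punch_head 0.75 [ 48.4 332.5] [ 0.5398 -0.0877  0.127 ]
(460, 800, 3)
```

View pics/w34.png

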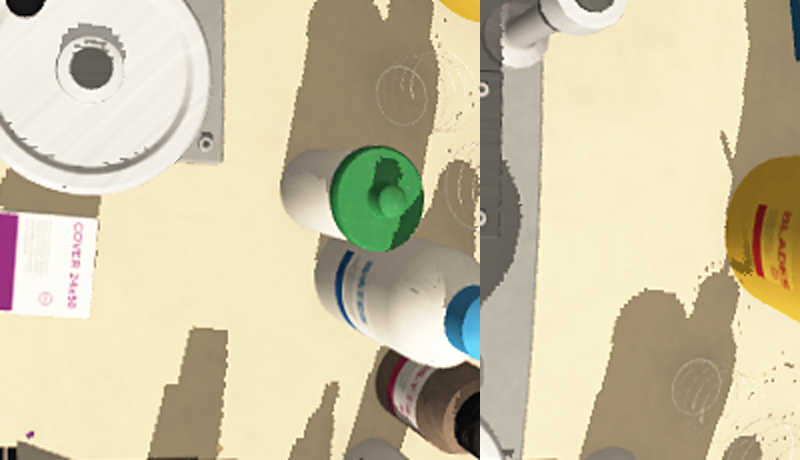

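The hub is at crop (92,67) and the grip at (25,5), next to the rim. The nets put the block on nest_home. Before turning the wheel I'll check how tall the things around it are, using the stored top depth.

```bash
python3 - <<'E'
from h import *
d=np.load("topd.npy");p=camera_params("top")
r,c=np.mgrid[:480,:640];X=np.stack([(c-p["cx"])/p["fx"]*d,(r-p["cy"])/p["fy"]*d,d],-1)-np.array(p["t"])
X=X@np.array(p["R"]);m=d>0
for y0 in np.arange(-.34,.28,.04):
    print(round(y0,2),[ (lambda q: round(float(q.max()),3) if q.size>3 else 0)(X[...,2][m&(abs(X[...,0]-x0)<.02)&(abs(X[...,1]-y0)<.02)]) for x0 in np.arange(.46,.9,.04)])
s=np.load("s4.npz")
for a in [(93.5,366),(92.5,365.5)]:print(ww(s,*a,.125))
E
```

```text
-0.34 [0.005, 0.007, 0.006, 0.008, 0.007, 0.083, 0.564, 0.006, 0.065, 0.098, 0.072]
-0.3 [0.007, 0.007, 0.006, 0.006, 0.008, 0.006, 0.55, 0.54, 0.007, 0.118, 0.118]
-0.26 [0.005, 0.006, 0.027, 0.027, 0.007, 0.006, 0.006, 0.536, 0.114, 0.118, 0.119]
-0.22 [0.007, 0.006, 0.029, 0.029, 0.006, 0.007, 0.005, 0.521, 0.21, 0, 0.005]
-0.18 [0.005, 0.019, 0.128, 0.128, 0.127, 0.006, 0.097, 0.506, 0.491, 0.124, 0.035]
-0.14 [0.018, 0.127, 0.131, 0.134, 0.129, 0.019, 0.096, 0.492, 0.49, 0.024, 0.05]
-0.1 [0.02, 0.126, 0.186, 0.133, 0.129, 0.019, 0.006, 0.006, 0.043, 0.045, 0.048]
-0.06 [0.006, 0.068, 0.128, 0.129, 0.121, 0.018, 0.006, 0.005, 0.056, 0.056, 0.005]
-0.02 [0.013, 0.072, 0.072, 0.071, 0.05, 0.019, 0.005, 0.005, 0.138, 0.14, 0.14]
0.02 [0.016, 0.08, 0.086, 0.086, 0.072, 0.019, 0.005, 0.005, 0.14, 0.136, 0.136]
0.06 [0.019, 0.08, 0.085, 0.087, 0.073, 0.019, 0.007, 0.005, 0.139, 0.136, 0.137]
0.1 [0.019, 0.071, 0.073, 0.073, 0.161, 0.017, 0.005, 0.007, 0.139, 0.141, 0.142]
0.14 [0.019, 0.052, 0.052, 0.15, 0.161, 0.004, 0.006, 0.008, 0.005, 0.06, 0.057]
0.18 [0.023, 0.07, 0.164, 0.165, 0.018, 0.006, 0.006, 0.006, 0.006, 0.063, 0.063]
0.22 [0.005, 0.006, 0.006, 0.162, 0.006, 0.005, 0.006, 0.006, 0.005, 0.063, 0.063]
0.26 [0.005, 0.005, 0.007, 0.006, 0.005, 0.005, 0.006, 0.005, 0.005, 0.061, 0.06]
[ 0.57366764 -0.12458872  0.125     ]
[ 0.57312609 -0.12375071  0.125     ]
```

step_arm:
  steps:
    - {"x": 0.05, "y": 0.01, "z": 0, "rx": 0, "ry": 0, "rz": 0, "claw": 0}
    - {"x": 0.1, "y": 0.01, "z": 0, "rx": 0, "ry": 0, "rz": 0, "claw": 0}
    - {"x": 0.15, "y": 0.01, "z": 0, "rx": 0, "ry": 0, "rz": 0, "claw": 0}
    - {"x": 0.196, "y": 0.01, "z": 0, "rx": 0, "ry": 0, "rz": 0, "claw": 0}
    - {"x": 0.196, "y": 0.01, "z": 0.05, "rx": 0, "ry": 0, "rz": 0, "claw": 0}
    - {"x": 0.196, "y": 0.01, "z": 0.1, "rx": 0, "ry": 0, "rz": 0, "claw": 0}
    - {"x": 0.196, "y": 0.01, "z": 0.13, "rx": 0, "ry": 0, "rz": 0, "claw": 0}
    - {"x": 0.196, "y": 0.01, "z": 0.15, "rx": 0, "ry": 0, "rz": 0, "claw": 0}
    - {"x": 0.196, "y": 0.01, "z": 0.165, "rx": 0, "ry": 0, "rz": 0, "claw": 0}

```text
time: 9.58
tool_pos: [0.5386, -0.0977, 0.1725]
tool_rot: [-3.139, -0.001, 1.687]
contact_force: [0.5, -0.6, 0.2]
opening: 0.0458
grip_force: 0.0
```

```bash
python3 - <<'E'
from h import *
im,_=read_camera("wrist");s=robot.observe();cv2.imwrite("pics/w5.png",im);print(s["time"],s["tool_pos"],s["contact_force"],s["opening"])
im2,_=read_camera("scene");cv2.imwrite("pics/s5.png",im2)
a=np.hstack([cv2.resize(im[230:400,240:440],(400,340)),cv2.resize(im2[150:320,290:490],(400,340))]);cv2.imwrite("pics/v5.png",a)
E
```

```text
9.6333 [ 0.53785003 -0.09757884  0.17092037] [-0.88725331 -0.13686088 -1.34213281] 0.045621051891598
```

View pics/v5.png

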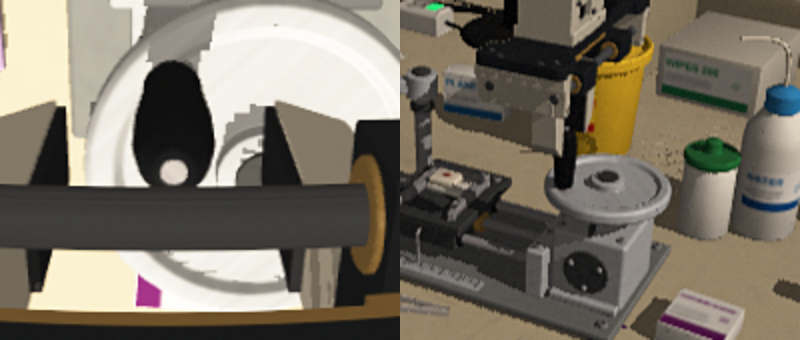

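The wrist view shows the black grip (173,150) between the open fingers (60 and 270). I'll go down and close on it.

step_arm:
  steps:
    - {"x": 0, "y": 0, "z": 0.02, "rx": 0, "ry": 0, "rz": 0, "claw": 0}
    - {"x": 0, "y": 0, "z": 0.04, "rx": 0, "ry": 0, "rz": 0, "claw": 0}
    - {"x": 0, "y": 0, "z": 0.046, "rx": 0, "ry": 0, "rz": 0, "claw": 0}
    - {"x": 0, "y": 0, "z": 0.046, "rx": 0, "ry": 0, "rz": 0, "claw": -1}
    - {"x": 0, "y": 0, "z": 0.046, "rx": 0, "ry": 0, "rz": 0, "claw": -1}
    - {"x": 0, "y": 0, "z": 0.046, "rx": 0, "ry": 0, "rz": 0, "claw": -1}
    - {"x": 0, "y": 0, "z": 0.046, "rx": 0, "ry": 0, "rz": 0, "claw": -1}
    - {"x": 0, "y": 0, "z": 0.046, "rx": 0, "ry": 0, "rz": 0, "claw": -1}
  squeeze: 12

```text
time: 10.35
tool_pos: [0.54, -0.0989, 0.1406]
tool_rot: [3.14, 0.001, 1.686]
contact_force: [-0.3, -1.0, 2.2]
opening: 0.0183
grip_force: 12.0
```

```bash
cat > tab.py <<'E'
import sys,numpy as np
r=float(sys.argv[1])/750;a0=float(sys.argv[2]);
for a in sys.argv[3:]:
    A=np.radians([a0,float(a)]);print(a,np.round(r*(np.cos(A[1])-np.cos(A[0])),4),np.round(r*(np.sin(A[1])-np.sin(A[0])),4))
E
python3 tab.py 42 -44 -34 -24 -14 -4 6 16 26 36; for k in 36 56 76 96 116 136; do echo from $k; python3 tab.py 42 $k $((k+10)) $((k+20)); done
```

```text
-34 0.0061 0.0076
-24 0.0109 0.0161
-14 0.0141 0.0254
-4 0.0156 0.035
6 0.0154 0.0448
16 0.0135 0.0543
26 0.01 0.0634
36 0.005 0.0718
from 36
46 -0.0064 0.0074
56 -0.014 0.0135
from 56
66 -0.0085 0.0047
76 -0.0178 0.0079
from 76
86 -0.0096 0.0015
96 -0.0194 0.0014
from 96
106 -0.0096 -0.0019
116 -0.0187 -0.0054
from 116
126 -0.0084 -0.005
136 -0.0157 -0.0114
from 136
146 -0.0061 -0.0076
156 -0.0109 -0.0161
```

step_arm:
  steps:
    - {"x": 0.006, "y": 0.0076, "z": 0, "rx": 0, "ry": 0, "rz": 0, "claw": -1}
    - {"x": 0.011, "y": 0.016, "z": 0, "rx": 0, "ry": 0, "rz": 0, "claw": -1}
    - {"x": 0.014, "y": 0.0254, "z": 0, "rx": 0, "ry": 0, "rz": 0, "claw": -1}
    - {"x": 0.0156, "y": 0.035, "z": 0, "rx": 0, "ry": 0, "rz": 0, "claw": -1}
    - {"x": 0.0154, "y": 0.0448, "z": 0, "rx": 0, "ry": 0, "rz": 0, "claw": -1}
    - {"x": 0.0135, "y": 0.0543, "z": 0, "rx": 0, "ry": 0, "rz": 0, "claw": -1}
  squeeze: 8

```text
time: 10.85
tool_pos: [0.5799, -0.0838, 0.1404]
tool_rot: [3.141, 0.001, 1.687]
contact_force: [-2.0, -2.8, 6.4]
opening: 0.0184
grip_force: 8.0
```

step_arm:
  steps:
    - {"x": -0.0035, "y": 0.0091, "z": 0, "rx": 0, "ry": 0, "rz": 0, "claw": -1}
    - {"x": -0.0085, "y": 0.0175, "z": 0, "rx": 0, "ry": 0, "rz": 0, "claw": -1}

```text
time: 11.02
tool_pos: [0.5935, -0.0886, 0.1404]
tool_rot: [3.141, 0.001, 1.687]
contact_force: [-2.8, -3.4, 6.8]
opening: 0.0189
grip_force: 8.0
```

step_arm:
  steps:
    - {"x": -0.0064, "y": 0.0074, "z": 0, "rx": 0, "ry": 0, "rz": 0, "claw": -1}
    - {"x": -0.014, "y": 0.0135, "z": 0, "rx": 0, "ry": 0, "rz": 0, "claw": -1}

```text
time: 11.18
tool_pos: [0.6046, -0.0977, 0.1404]
tool_rot: [3.141, 0.0, 1.687]
contact_force: [-3.4, -1.1, 7.1]
opening: 0.0182
grip_force: 8.0
```

step_arm:
  steps:
    - {"x": -0.0085, "y": 0.0047, "z": 0, "rx": 0, "ry": 0, "rz": 0, "claw": -1}
    - {"x": -0.0178, "y": 0.0079, "z": 0, "rx": 0, "ry": 0, "rz": 0, "claw": -1}

```text
time: 11.35
tool_pos: [0.6121, -0.1101, 0.1404]
tool_rot: [3.141, -0.0, 1.687]
contact_force: [-3.5, 0.9, 7.9]
opening: 0.0185
grip_force: 8.0
```

step_arm:
  steps:
    - {"x": -0.0096, "y": 0.0015, "z": 0, "rx": 0, "ry": 0, "rz": 0, "claw": -1}
    - {"x": -0.0194, "y": 0.0014, "z": 0, "rx": 0, "ry": 0, "rz": 0, "claw": -1}

```text
time: 11.52
tool_pos: [0.6148, -0.1239, 0.1403]
tool_rot: [3.141, -0.001, 1.687]
contact_force: [-1.2, 5.8, 8.1]
opening: 0.0184
grip_force: 8.0
```

The tangential force rose from 2 N to 5.8 N between 76° and 96° (commanded phase), so the dog bit at about 86°, after roughly 130° of play. That puts the end phase at 806°. Next, the tables for the rest.

```bash
python3 tab.py 42 96 111 126 141 156 171 186 201 216 231 246 261 276; echo; python3 tab.py 42 86 96 106 116 126 141 156 171 186 201 216 231 246 266|head -0; echo last;python3 tab.py 42 636 651 666 681 696 711 726 741 756 771 786 796 806
```

```text
111 -0.0142 -0.0034
126 -0.0271 -0.0104
141 -0.0377 -0.0205
156 -0.0453 -0.0329
171 -0.0495 -0.0469
186 -0.0498 -0.0615
201 -0.0464 -0.0758
216 -0.0395 -0.0886
231 -0.0294 -0.0992
246 -0.0169 -0.1069
261 -0.0029 -0.111
276 0.0117 -0.1114

last
651 0.0142 0.0034
666 0.0271 0.0104
681 0.0377 0.0205
696 0.0453 0.0329
711 0.0495 0.0469
726 0.0498 0.0615
741 0.0464 0.0758
756 0.0395 0.0886
771 0.0294 0.0992
786 0.0169 0.1069
796 0.0077 0.11
806 -0.0019 0.1116Exception ignored on flushing sys.stdout:
BrokenPipeError: [Errno 32] Broken pipe
```

step_arm:
  steps:
    - {"x": -0.0142, "y": -0.0034, "z": -0.001, "rx": 0, "ry": 0, "rz": 0, "claw": -1}
    - {"x": -0.0271, "y": -0.0104, "z": -0.001, "rx": 0, "ry": 0, "rz": 0, "claw": -1}
    - {"x": -0.0377, "y": -0.0205, "z": -0.001, "rx": 0, "ry": 0, "rz": 0, "claw": -1}
    - {"x": -0.0453, "y": -0.0329, "z": -0.001, "rx": 0, "ry": 0, "rz": 0, "claw": -1}
    - {"x": -0.0495, "y": -0.0469, "z": -0.001, "rx": 0, "ry": 0, "rz": 0, "claw": -1}
    - {"x": -0.0498, "y": -0.0615, "z": -0.001, "rx": 0, "ry": 0, "rz": 0, "claw": -1}
  squeeze: 15

```text
time: 12.02
tool_pos: [0.575, -0.1677, 0.1406]
tool_rot: [3.136, 0.002, 1.686]
contact_force: [8.1, -1.4, -3.2]
opening: 0.0186
grip_force: 15.0
```

step_arm:
  steps:
    - {"x": 0.0034, "y": -0.0143, "z": 0, "rx": 0, "ry": 0, "rz": 0, "claw": -1}
    - {"x": 0.0103, "y": -0.0271, "z": 0, "rx": 0, "ry": 0, "rz": 0, "claw": -1}
    - {"x": 0.0204, "y": -0.0377, "z": 0, "rx": 0, "ry": 0, "rz": 0, "claw": -1}
    - {"x": 0.0329, "y": -0.0454, "z": 0, "rx": 0, "ry": 0, "rz": 0, "claw": -1}
    - {"x": 0.0469, "y": -0.0495, "z": 0, "rx": 0, "ry": 0, "rz": 0, "claw": -1}
    - {"x": 0.0615, "y": -0.0499, "z": 0, "rx": 0, "ry": 0, "rz": 0, "claw": -1}

```text
time: 12.52
tool_pos: [0.5306, -0.1268, 0.1406]
tool_rot: [3.141, 0.003, 1.686]
contact_force: [2.2, -6.1, -1.1]
opening: 0.0183
grip_force: 15.0
```

step_arm:
  steps:
    - {"x": 0.0142, "y": 0.0034, "z": 0, "rx": 0, "ry": 0, "rz": 0, "claw": -1}
    - {"x": 0.0271, "y": 0.0104, "z": 0, "rx": 0, "ry": 0, "rz": 0, "claw": -1}
    - {"x": 0.0377, "y": 0.0205, "z": 0, "rx": 0, "ry": 0, "rz": 0, "claw": -1}
    - {"x": 0.0453, "y": 0.0329, "z": 0, "rx": 0, "ry": 0, "rz": 0, "claw": -1}
    - {"x": 0.0495, "y": 0.0469, "z": 0, "rx": 0, "ry": 0, "rz": 0, "claw": -1}
    - {"x": 0.0498, "y": 0.0615, "z": 0, "rx": 0, "ry": 0, "rz": 0, "claw": -1}
    - {"x": 0.0464, "y": 0.0758, "z": 0, "rx": 0, "ry": 0, "rz": 0, "claw": -1}
    - {"x": 0.0395, "y": 0.0886, "z": 0, "rx": 0, "ry": 0, "rz": 0, "claw": -1}
    - {"x": 0.0294, "y": 0.0992, "z": 0, "rx": 0, "ry": 0, "rz": 0, "claw": -1}
    - {"x": 0.0169, "y": 0.1069, "z": 0, "rx": 0, "ry": 0, "rz": 0, "claw": -1}
    - {"x": 0.0029, "y": 0.111, "z": 0, "rx": 0, "ry": 0, "rz": 0, "claw": -1}
    - {"x": -0.0117, "y": 0.1114, "z": 0, "rx": 0, "ry": 0, "rz": 0, "claw": -1}

```text
time: 13.52
tool_pos: [0.6147, -0.1226, 0.1404]
tool_rot: [-3.141, -0.003, 1.687]
contact_force: [-2.5, 6.5, 4.0]
opening: 0.0185
grip_force: 15.0
```

step_arm:
  steps:
    - {"x": -0.0142, "y": -0.0034, "z": 0, "rx": 0, "ry": 0, "rz": 0, "claw": -1}
    - {"x": -0.0271, "y": -0.0104, "z": 0, "rx": 0, "ry": 0, "rz": 0, "claw": -1}
    - {"x": -0.0377, "y": -0.0205, "z": 0, "rx": 0, "ry": 0, "rz": 0, "claw": -1}
    - {"x": -0.0453, "y": -0.0329, "z": 0, "rx": 0, "ry": 0, "rz": 0, "claw": -1}
    - {"x": -0.0495, "y": -0.0469, "z": 0, "rx": 0, "ry": 0, "rz": 0, "claw": -1}
    - {"x": -0.0498, "y": -0.0615, "z": 0, "rx": 0, "ry": 0, "rz": 0, "claw": -1}
    - {"x": -0.0464, "y": -0.0758, "z": 0, "rx": 0, "ry": 0, "rz": 0, "claw": -1}
    - {"x": -0.0395, "y": -0.0886, "z": 0, "rx": 0, "ry": 0, "rz": 0, "claw": -1}
    - {"x": -0.0294, "y": -0.0992, "z": 0, "rx": 0, "ry": 0, "rz": 0, "claw": -1}
    - {"x": -0.0169, "y": -0.1069, "z": 0, "rx": 0, "ry": 0, "rz": 0, "claw": -1}
    - {"x": -0.0029, "y": -0.111, "z": 0, "rx": 0, "ry": 0, "rz": 0, "claw": -1}
    - {"x": 0.0117, "y": -0.1114, "z": 0, "rx": 0, "ry": 0, "rz": 0, "claw": -1}

```text
time: 14.52
tool_pos: [0.5305, -0.1269, 0.1405]
tool_rot: [3.141, 0.003, 1.686]
contact_force: [3.2, -7.0, -1.4]
opening: 0.0186
grip_force: 15.0
```

step_arm:
  steps:
    - {"x": 0.0142, "y": 0.0034, "z": 0, "rx": 0, "ry": 0, "rz": 0, "claw": -1}
    - {"x": 0.0271, "y": 0.0104, "z": 0, "rx": 0, "ry": 0, "rz": 0, "claw": -1}
    - {"x": 0.0377, "y": 0.0205, "z": 0, "rx": 0, "ry": 0, "rz": 0, "claw": -1}
    - {"x": 0.0453, "y": 0.0329, "z": 0, "rx": 0, "ry": 0, "rz": 0, "claw": -1}
    - {"x": 0.0495, "y": 0.0469, "z": 0, "rx": 0, "ry": 0, "rz": 0, "claw": -1}
    - {"x": 0.0498, "y": 0.0615, "z": 0, "rx": 0, "ry": 0, "rz": 0, "claw": -1}
    - {"x": 0.0464, "y": 0.0758, "z": 0, "rx": 0, "ry": 0, "rz": 0, "claw": -1}
    - {"x": 0.0395, "y": 0.0886, "z": 0, "rx": 0, "ry": 0, "rz": 0, "claw": -1}
    - {"x": 0.0294, "y": 0.0992, "z": 0, "rx": 0, "ry": 0, "rz": 0, "claw": -1}
    - {"x": 0.0169, "y": 0.1069, "z": 0, "rx": 0, "ry": 0, "rz": 0, "claw": -1}
    - {"x": 0.0077, "y": 0.11, "z": 0, "rx": 0, "ry": 0, "rz": 0, "claw": -1}
    - {"x": -0.0019, "y": 0.1116, "z": 0, "rx": 0, "ry": 0, "rz": 0, "claw": -1}

```text
time: 15.52
tool_pos: [0.6136, -0.1157, 0.1404]
tool_rot: [-3.141, -0.003, 1.687]
contact_force: [-2.3, 6.0, 4.9]
opening: 0.0186
grip_force: 15.0
```

step_arm:
  steps:
    - {"x": 0, "y": 0, "z": 0, "rx": 0, "ry": 0, "rz": 0, "claw": 0}
    - {"x": 0, "y": 0, "z": 0, "rx": 0, "ry": 0, "rz": 0, "claw": 0}
    - {"x": 0, "y": 0, "z": 0, "rx": 0, "ry": 0, "rz": 0, "claw": 0}
    - {"x": 0, "y": 0, "z": -0.05, "rx": 0, "ry": 0, "rz": 0, "claw": 0}
    - {"x": 0, "y": 0, "z": -0.1, "rx": 0, "ry": 0, "rz": 0, "claw": 0}
    - {"x": 0, "y": 0, "z": -0.15, "rx": 0, "ry": 0, "rz": 0, "claw": 0}
    - {"x": 0, "y": 0, "z": -0.207, "rx": 0, "ry": 0, "rz": 0, "claw": -1}
    - {"x": 0.05, "y": -0.06, "z": -0.207, "rx": 0, "ry": 0, "rz": 0, "claw": -1}
    - {"x": 0.1, "y": -0.12, "z": -0.207, "rx": 0, "ry": 0, "rz": 0, "claw": -1}
    - {"x": 0.143, "y": -0.193, "z": -0.207, "rx": 0, "ry": 0, "rz": 0, "claw": -1}
    - {"x": 0.143, "y": -0.193, "z": -0.207, "rx": 0, "ry": 0, "rz": 0, "claw": -1}
    - {"x": 0.143, "y": -0.193, "z": -0.207, "rx": 0, "ry": 0, "rz": 0, "claw": -1}

```text
time: 16.52
tool_pos: [0.4526, -0.025, 0.2958]
tool_rot: [-3.14, -0.001, 1.688]
contact_force: [1.3, -1.1, 0.4]
opening: 0.0105
grip_force: 0.0
```

```bash
python3 - <<'E'
from h import *
s=robot.observe();im,d=read_camera("wrist");cv2.imwrite("pics/w6.png",im);print(s["time"],s["tool_pos"],s["tool_rot"])
np.savez("s6.npz",**{k:s[k] for k in("tool_pos","tool_rot")})
for q in ["nest_home","block","punch_pivot","punch_head"]:
    for r in nets.landmark_of("wrist",q)[:2]:print(q,round(r["conf"],2),np.round(r["pixel"],1),np.round(ww(s,*r["pixel"],Z[q]),4))
# template shift of carriage rails
t=cv2.imread("pics/w0.png",0)[112:205,440:475]
for nm in("pics/w6.png",):
    r=cv2.matchTemplate(cv2.imread(nm,0)[60:230,420:500],t,cv2.TM_CCOEFF_NORMED);_,v,_,l=cv2.minMaxLoc(r);print(v,l[0]+420-440,l[1]+60-112)
a=im[0:215,340:560];cv2.imwrite("pics/w6c.png",cv2.resize(a,None,fx=2.75,fy=2.75,interpolation=2))
E
```

```text
16.5167 [ 0.45256286 -0.02500555  0.29575765] [-3.13975494e+00 -1.23999628e-03  1.68769057e+00]
nest_home 0.68 [148.3 434.5] [0.562  0.0577 0.068 ]
block 0.93 [157.9 251.1] [0.3716 0.0234 0.068 ]
block 0.85 [148.5 433.2] [0.5606 0.0573 0.068 ]
punch_pivot 0.7 [ 98.  522.1] [0.6195 0.1189 0.14  ]
punch_head 0.73 [ 16.8 471.5] [0.5661 0.189  0.127 ]
0.6695086359977722 5 -12
```

View pics/w6c.png

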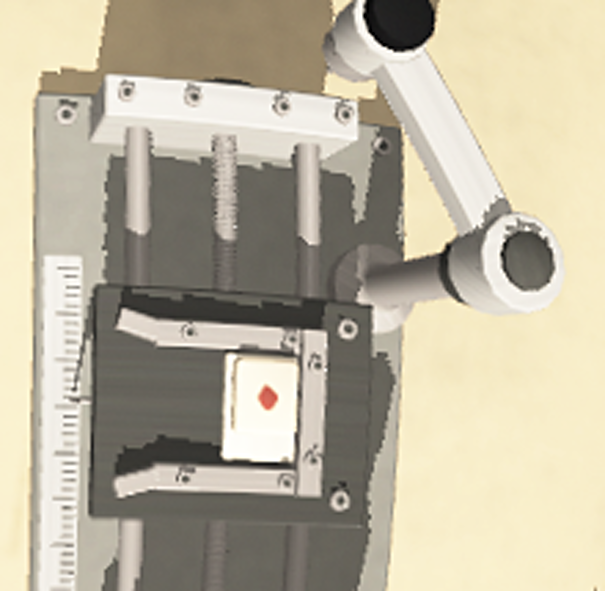

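The block sits against the stop: its right edge is at crop x=297 and the stop face is at x=300. I'll check the carriage travel from its corners.

```bash
python3 - <<'E'
from h import *
s=np.load("s6.npz")
old=dict(TL=(.4936,.0786),TR=(.6039,.0916),BR=(.615,.004),BL=(.5035,-.0087))
for n,x,y in [("TL",97,286),("TR",372,304),("BR",363,524),("BL",91,515)]:
    p=ww(s,(y+.5)/2.75-.5,340+(x+.5)/2.75-.5,.068)[:2];d=p-old[n];print(n,np.round(p,4),"along y",np.round(d@[-.1138,.9935],4),"x",np.round(d@[.9935,.1138],4))
for n,x,y,z in [("pivot hub top",527,260,.157),("knob",397,18,.161)]: print(n,np.round(ww(s,(y+.5)/2.75-.5,340+(x+.5)/2.75-.5,z),4))
g0=cv2.imread("pics/w0.png",0);g6=cv2.imread("pics/w6.png",0)
# screws on carriage: track from w0 to w6 with templates
s0=dict(tool_pos=np.array([.45736,-.02581,.2957]),tool_rot=np.array([3.14157,.00013,1.68419]))
for c,r in [(461,131),(458,193),(449,145),(448,179),(403,133),(402,187),(440,135)]:
    t=g0[r-7:r+8,c-7:c+8];R=cv2.matchTemplate(g6[r-30:r+18,c-14:c+26],t,cv2.TM_CCOEFF_NORMED);_,v,_,l=cv2.minMaxLoc(R)
    c1,r1=c-14+l[0]+7,r-30+l[1]+7;d=(ww(s,r1,c1,.07)-ww(s0,r,c,.07))[:2];print(round(v,2),(c1-c,r1-r),np.round(d@[-.1138,.9935],4),np.round(d@[.9935,.1138],4))
E
```

```text
TL [0.4925 0.0943] along y 0.0157 x 0.0007
TR [0.6024 0.1074] along y 0.0159 x 0.0003
BR [0.6126 0.0197] along y 0.0158 x -0.0006
BL [0.5016 0.0073] along y 0.0161 x -0.0001
pivot hub top [0.6192 0.1209 0.157 ]
knob [0.5643 0.188  0.161 ]
0.97 (5, -12) 0.0157 0.0001
0.88 (5, -12) 0.0156 -0.0002
0.7 (6, -13) 0.0166 0.001
0.81 (6, -13) 0.0165 0.0009
0.88 (17, -12) 0.0155 0.0127
0.78 (5, -13) 0.0159 -0.0003
0.88 (5, -13) 0.0164 -0.0001
```

Carriage travel measures 16.0 mm. Next is the punch arm. The pivot is at (.6195,.1205) and the head at (.5645,.188), so the arm angle is about 0.57 rad. I'll move the closed fingers behind the head.

step_arm:
  steps:
    - {"x": 0.05, "y": 0.04, "z": 0, "rx": 0, "ry": 0, "rz": 0, "claw": -1}
    - {"x": 0.1, "y": 0.08, "z": 0, "rx": 0, "ry": 0, "rz": 0, "claw": -1}
    - {"x": 0.14, "y": 0.12, "z": 0, "rx": 0, "ry": 0, "rz": 0, "claw": -1}
    - {"x": 0.18, "y": 0.16, "z": 0, "rx": 0, "ry": 0, "rz": 0, "claw": -1}
    - {"x": 0.22, "y": 0.19, "z": 0, "rx": 0, "ry": 0, "rz": 0, "claw": -1}
    - {"x": 0.26, "y": 0.22, "z": 0, "rx": 0, "ry": 0, "rz": 0, "claw": -1}
    - {"x": 0.283, "y": 0.239, "z": 0, "rx": 0, "ry": 0, "rz": 0, "claw": -1}
    - {"x": 0.283, "y": 0.239, "z": 0, "rx": 0, "ry": 0, "rz": 0, "claw": -1}
    - {"x": 0.283, "y": 0.239, "z": 0, "rx": 0, "ry": 0, "rz": 0, "claw": -1}

```text
time: 17.52
tool_pos: [0.612, 0.2048, 0.2931]
tool_rot: [-3.139, 0.001, 1.688]
contact_force: [-1.4, -0.2, -1.1]
opening: 0.0005
grip_force: 0.0
```

```bash
cat > arc.py <<'E'
import sys,numpy as np
P=np.array([.6195,.1205]);yaw=1.686;B=np.array([[np.cos(yaw),np.sin(yaw)],[np.sin(yaw),-np.cos(yaw)]])
f=lambda a:P+.088*np.array([np.cos(np.radians(a)),np.sin(np.radians(a))])
a0=float(sys.argv[1])
for a in sys.argv[2:]:print(a,np.round(f(float(a)),4),np.round(B@(f(float(a))-f(a0))/.75,4))
E
python3 arc.py 99 104 109 114 119 124 129 134 139 144 149 154 159; echo; python3 arc.py 159 164 169 174 178 182 185 188 191 193; echo; for a in 193 195 197 199; do python3 arc.py $a $((a+1)) $((a+2));done
```

```text
104 [0.5982 0.2059] [-0.0009 -0.0102]
109 [0.5909 0.2037] [-0.0026 -0.0203]
114 [0.5837 0.2009] [-0.0053 -0.0302]
119 [0.5768 0.1975] [-0.0087 -0.0398]
124 [0.5703 0.1935] [-0.0131 -0.0491]
129 [0.5641 0.1889] [-0.0182 -0.058 ]
134 [0.5584 0.1838] [-0.024  -0.0664]
139 [0.5531 0.1782] [-0.0306 -0.0742]
144 [0.5483 0.1722] [-0.0378 -0.0815]
149 [0.5441 0.1658] [-0.0456 -0.088 ]
154 [0.5404 0.1591] [-0.054  -0.0939]
159 [0.5373 0.152 ] [-0.0629 -0.0991]

164 [0.5349 0.1448] [-0.0093 -0.0043]
169 [0.5331 0.1373] [-0.0189 -0.0079]
174 [0.532  0.1297] [-0.0288 -0.0105]
178 [0.5316 0.1236] [-0.0368 -0.012 ]
182 [0.5316 0.1174] [-0.0449 -0.013 ]
185 [0.5318 0.1128] [-0.0511 -0.0133]
188 [0.5324 0.1083] [-0.0572 -0.0133]
191 [0.5331 0.1037] [-0.0634 -0.013 ]
193 [0.5338 0.1007] [-0.0674 -0.0126]

194 [0.5341 0.0992] [-0.002   0.0002]
195 [0.5345 0.0977] [-0.0041  0.0005]
196 [0.5349 0.0962] [-0.002   0.0003]
197 [0.5353 0.0948] [-0.004   0.0007]
198 [0.5358 0.0933] [-0.002   0.0004]
199 [0.5363 0.0919] [-0.004   0.0008]
200 [0.5368 0.0904] [-0.002   0.0005]
201 [0.5373 0.089 ] [-0.004   0.0009]
```

step_arm:
  steps:
    - {"x": 0, "y": 0, "z": 0.05, "rx": 0, "ry": 0, "rz": 0, "claw": -1}
    - {"x": 0, "y": 0, "z": 0.1, "rx": 0, "ry": 0, "rz": 0, "claw": -1}
    - {"x": 0, "y": 0, "z": 0.15, "rx": 0, "ry": 0, "rz": 0, "claw": -1}
    - {"x": 0, "y": 0, "z": 0.2, "rx": 0, "ry": 0, "rz": 0, "claw": -1}
    - {"x": 0, "y": 0, "z": 0.224, "rx": 0, "ry": 0, "rz": 0, "claw": -1}
    - {"x": 0, "y": 0, "z": 0.224, "rx": 0, "ry": 0, "rz": 0, "claw": -1}

```text
time: 18.02
tool_pos: [0.6082, 0.2015, 0.1222]
tool_rot: [-3.132, 0.001, 1.684]
contact_force: [-1.0, -0.2, 0.4]
opening: 0.0006
grip_force: 0.0
```

step_arm:
  steps:
    - {"x": 0.007, "y": -0.0126, "z": -0.002, "rx": 0, "ry": 0, "rz": 0, "claw": -1}
    - {"x": 0.0054, "y": -0.0227, "z": -0.002, "rx": 0, "ry": 0, "rz": 0, "claw": -1}
    - {"x": 0.0027, "y": -0.0326, "z": -0.002, "rx": 0, "ry": 0, "rz": 0, "claw": -1}
    - {"x": -0.0007, "y": -0.0422, "z": -0.002, "rx": 0, "ry": 0, "rz": 0, "claw": -1}
    - {"x": -0.005, "y": -0.0515, "z": -0.002, "rx": 0, "ry": 0, "rz": 0, "claw": -1}
    - {"x": -0.01, "y": -0.0604, "z": -0.002, "rx": 0, "ry": 0, "rz": 0, "claw": -1}
    - {"x": -0.016, "y": -0.0688, "z": -0.002, "rx": 0, "ry": 0, "rz": 0, "claw": -1}
    - {"x": -0.0226, "y": -0.0766, "z": -0.002, "rx": 0, "ry": 0, "rz": 0, "claw": -1}
    - {"x": -0.0298, "y": -0.0839, "z": -0.002, "rx": 0, "ry": 0, "rz": 0, "claw": -1}
    - {"x": -0.0376, "y": -0.0904, "z": -0.002, "rx": 0, "ry": 0, "rz": 0, "claw": -1}
    - {"x": -0.046, "y": -0.0963, "z": -0.002, "rx": 0, "ry": 0, "rz": 0, "claw": -1}
    - {"x": -0.055, "y": -0.1015, "z": -0.002, "rx": 0, "ry": 0, "rz": 0, "claw": -1}

```text
time: 19.02
tool_pos: [0.5395, 0.1533, 0.1292]
tool_rot: [-3.141, 0.0, 1.686]
contact_force: [1.1, 1.1, -0.1]
opening: 0.0002
grip_force: 0.4
```

step_arm:
  steps:
    - {"x": -0.0093, "y": -0.0043, "z": 0, "rx": 0, "ry": 0, "rz": 0, "claw": -1}
    - {"x": -0.0189, "y": -0.0079, "z": 0, "rx": 0, "ry": 0, "rz": 0, "claw": -1}
    - {"x": -0.0288, "y": -0.0105, "z": 0, "rx": 0, "ry": 0, "rz": 0, "claw": -1}
    - {"x": -0.0368, "y": -0.012, "z": 0, "rx": 0, "ry": 0, "rz": 0, "claw": -1}
    - {"x": -0.0449, "y": -0.013, "z": 0, "rx": 0, "ry": 0, "rz": 0, "claw": -1}

```text
time: 19.43
tool_pos: [0.5341, 0.1187, 0.1292]
tool_rot: [3.142, 0.0, 1.686]
contact_force: [0.9, 0.8, 0.2]
opening: 0.0002
grip_force: 0.5
```

```bash
python3 - <<'E'
from h import *
s=robot.observe();print(s["time"],s["tool_pos"],s["contact_force"])
for c in("wrist","scene","top"):
    im,d=read_camera(c)
    for q in("punch_head","punch_pivot"):
        for r in nets.landmark_of(c,q)[:1]:
            p=ww(s,*r["pixel"],Z[q]) if c=="wrist" else w(c,*r["pixel"],z=Z[q]);v=p[:2]-[.6195,.1205]
            print(c,q,round(r["conf"],2),np.round(p,4),np.hypot(*v).round(3),(np.degrees(np.arctan2(v[1],v[0]))%360).round(1))
E
```

```text
19.4333 [0.53405526 0.11866875 0.12919298] [0.8701274  0.76356468 0.19498505]
wrist punch_pivot 0.68 [0.6177 0.1209 0.14  ] 0.002 166.7
scene punch_head 0.88 [0.537  0.0918 0.127 ] 0.087 199.2
scene punch_pivot 0.74 [0.6132 0.1248 0.14  ] 0.008 145.6
top punch_head 0.74 [0.5497 0.0535 0.127 ] 0.097 223.8
```

step_arm:
  steps:
    - {"x": -0.004, "y": -0.0003, "z": 0, "rx": 0, "ry": 0, "rz": 0, "claw": -1}
    - {"x": -0.008, "y": -0.0003, "z": 0, "rx": 0, "ry": 0, "rz": 0, "claw": -1}
    - {"x": -0.012, "y": -0.0003, "z": 0, "rx": 0, "ry": 0, "rz": 0, "claw": -1}
    - {"x": -0.016, "y": -0.0002, "z": 0, "rx": 0, "ry": 0, "rz": 0, "claw": -1}
    - {"x": -0.0185, "y": 0, "z": 0, "rx": 0, "ry": 0, "rz": 0, "claw": -1}
    - {"x": -0.0205, "y": 0.0002, "z": 0, "rx": 0, "ry": 0, "rz": 0, "claw": -1}
    - {"x": -0.0225, "y": 0.0004, "z": 0, "rx": 0, "ry": 0, "rz": 0, "claw": -1}

```text
time: 20.47
tool_pos: [0.5363, 0.1025, 0.1292]
tool_rot: [-3.141, -0.0, 1.686]
contact_force: [1.5, 1.5, -0.5]
opening: 0.0004
grip_force: 0.4
```

step_arm:
  steps:
    - {"x": -0.001, "y": 0.0001, "z": 0, "rx": 0, "ry": 0, "rz": 0, "claw": -1}
    - {"x": -0.002, "y": 0.0002, "z": 0, "rx": 0, "ry": 0, "rz": 0, "claw": -1}
    - {"x": -0.003, "y": 0.0003, "z": 0, "rx": 0, "ry": 0, "rz": 0, "claw": -1}
    - {"x": -0.004, "y": 0.0005, "z": 0, "rx": 0, "ry": 0, "rz": 0, "claw": -1}

```text
time: 20.8
tool_pos: [0.5369, 0.0998, 0.1292]
tool_rot: [-3.141, 0.0, 1.686]
contact_force: [-0.3, 0.9, 0.4]
opening: 0.0006
grip_force: 0.4
```

step_arm:
  steps:
    - {"x": -0.001, "y": 0.0001, "z": 0, "rx": 0, "ry": 0, "rz": 0, "claw": -1}
    - {"x": -0.002, "y": 0.0003, "z": 0, "rx": 0, "ry": 0, "rz": 0, "claw": -1}
    - {"x": -0.003, "y": 0.0005, "z": 0, "rx": 0, "ry": 0, "rz": 0, "claw": -1}

```text
time: 21.05
tool_pos: [0.5376, 0.0975, 0.1292]
tool_rot: [-3.142, 0.0, 1.686]
contact_force: [0.7, 1.9, 0.3]
opening: 0.0003
grip_force: 0.4
```

step_arm:
  steps:
    - {"x": -0.001, "y": 0.0002, "z": 0, "rx": 0, "ry": 0, "rz": 0, "claw": -1}
    - {"x": -0.002, "y": 0.0004, "z": 0, "rx": 0, "ry": 0, "rz": 0, "claw": -1}
    - {"x": -0.003, "y": 0.0006, "z": 0, "rx": 0, "ry": 0, "rz": 0, "claw": -1}

```text
time: 21.3
tool_pos: [0.5384, 0.0953, 0.1292]
tool_rot: [-3.142, 0.0, 1.686]
contact_force: [0.7, 1.5, -0.9]
opening: 0.0006
grip_force: 0.4
```

step_arm:
  steps:
    - {"x": -0.001, "y": 0.0002, "z": 0, "rx": 0, "ry": 0, "rz": 0, "claw": -1}
    - {"x": -0.002, "y": 0.0004, "z": 0, "rx": 0, "ry": 0, "rz": 0, "claw": -1}

```text
time: 21.47
tool_pos: [0.5388, 0.0939, 0.1292]
tool_rot: [-3.142, 0.0, 1.686]
contact_force: [-0.2, -0.4, -0.8]
opening: 0.0003
grip_force: 0.4
```

step_arm:
  steps:
    - {"x": -0.001, "y": 0.0002, "z": 0, "rx": 0, "ry": 0, "rz": 0, "claw": -1}
    - {"x": -0.002, "y": 0.0004, "z": 0, "rx": 0, "ry": 0, "rz": 0, "claw": -1}

```text
time: 21.63
tool_pos: [0.5393, 0.0924, 0.1292]
tool_rot: [-3.142, 0.0, 1.686]
contact_force: [0.1, 1.4, -0.8]
opening: 0.0004
grip_force: 0.4
```

step_arm:
  steps:
    - {"x": -0.001, "y": 0.0002, "z": 0, "rx": 0, "ry": 0, "rz": 0, "claw": -1}
    - {"x": -0.002, "y": 0.0005, "z": 0, "rx": 0, "ry": 0, "rz": 0, "claw": -1}

```text
time: 21.8
tool_pos: [0.5398, 0.091, 0.1292]
tool_rot: [-3.141, 0.0, 1.686]
contact_force: [-1.0, 1.4, -0.8]
opening: 0.0003
grip_force: 0.4
```

step_arm:
  steps:
    - {"x": -0.001, "y": 0.0002, "z": 0, "rx": 0, "ry": 0, "rz": 0, "claw": -1}
    - {"x": -0.002, "y": 0.0005, "z": 0, "rx": 0, "ry": 0, "rz": 0, "claw": -1}

```text
time: 21.97
tool_pos: [0.5404, 0.0895, 0.1292]
tool_rot: [-3.142, 0.0, 1.686]
contact_force: [0.8, 0.6, -0.1]
opening: 0.0006
grip_force: 0.4
```

```bash
python3 - <<'E'
from h import *
s=robot.observe();print(s["time"],s["tool_pos"],s["contact_force"])
for c in("scene","top"):
    im,d=read_camera(c);cv2.imwrite(f"pics/{c}9.png",im)
    for q in("punch_head","block"):
        for r in nets.landmark_of(c,q)[:2]:
            p=w(c,*r["pixel"],z=Z[q]);v=p[:2]-[.6195,.1205]
            print(c,q,round(r["conf"],2),np.round(p,4),np.hypot(*v).round(3),(np.degrees(np.arctan2(v[1],v[0]))%360).round(1))
E
```

```text
21.9667 [0.54038205 0.0894981  0.12918418] [ 0.83382342  0.59896045 -0.12949918]
scene punch_head 0.83 [0.5512 0.0629 0.127 ] 0.089 220.1
scene block 0.85 [ 0.311  -0.1211  0.068 ] 0.392 218.1
scene block 0.75 [ 0.3054 -0.0356  0.068 ] 0.351 206.4
top punch_head 0.5 [0.4232 0.0299 0.127 ] 0.216 204.8
top block 0.73 [0.3643 0.0171 0.068 ] 0.275 202.1
top block 0.59 [ 0.3648 -0.0748  0.068 ] 0.321 217.5
```

step_arm:
  steps:
    - {"x": -0.001, "y": 0.0003, "z": 0, "rx": 0, "ry": 0, "rz": 0, "claw": -1}
    - {"x": -0.002, "y": 0.0005, "z": 0, "rx": 0, "ry": 0, "rz": 0, "claw": -1}

```text
time: 22.43
tool_pos: [0.5409, 0.0882, 0.1292]
tool_rot: [-3.142, -0.0, 1.686]
contact_force: [0.4, 0.7, 0.2]
opening: 0.0009
grip_force: 0.4
```

step_arm:
  steps:
    - {"x": -0.001, "y": 0.0003, "z": 0, "rx": 0, "ry": 0, "rz": 0, "claw": -1}
    - {"x": -0.002, "y": 0.0005, "z": 0, "rx": 0, "ry": 0, "rz": 0, "claw": -1}

```text
time: 22.6
tool_pos: [0.5415, 0.0867, 0.1292]
tool_rot: [3.142, 0.0, 1.686]
contact_force: [-0.3, 0.4, 1.1]
opening: 0.0007
grip_force: 0.4
```

step_arm:
  steps:
    - {"x": -0.001, "y": 0.0003, "z": 0, "rx": 0, "ry": 0, "rz": 0, "claw": -1}
    - {"x": -0.002, "y": 0.0005, "z": 0, "rx": 0, "ry": 0, "rz": 0, "claw": -1}

```text
time: 22.77
tool_pos: [0.5421, 0.0852, 0.1292]
tool_rot: [3.142, 0.0, 1.686]
contact_force: [-0.3, 0.8, -0.1]
opening: 0.0005
grip_force: 0.4
```

step_arm:
  steps:
    - {"x": -0.001, "y": 0.0003, "z": 0, "rx": 0, "ry": 0, "rz": 0, "claw": -1}
    - {"x": -0.002, "y": 0.0006, "z": 0, "rx": 0, "ry": 0, "rz": 0, "claw": -1}
    - {"x": -0.003, "y": 0.0009, "z": 0, "rx": 0, "ry": 0, "rz": 0, "claw": -1}

```text
time: 23.02
tool_pos: [0.543, 0.083, 0.1292]
tool_rot: [3.142, 0.0, 1.686]
contact_force: [-0.2, 1.0, 1.2]
opening: 0.0007
grip_force: 0.4
```

step_arm:
  steps:
    - {"x": -0.001, "y": 0.0003, "z": 0, "rx": 0, "ry": 0, "rz": 0, "claw": -1}
    - {"x": -0.002, "y": 0.0006, "z": 0, "rx": 0, "ry": 0, "rz": 0, "claw": -1}

```text
time: 23.18
tool_pos: [0.5435, 0.0818, 0.1292]
tool_rot: [-3.141, -0.0, 1.686]
contact_force: [-1.2, 3.6, -0.3]
opening: 0.0004
grip_force: 1.8
```

```bash
python3 - <<'E'
from h import *
s=robot.observe();print(s["time"],s["tool_pos"],s["contact_force"],s["joint_efforts"])
for c in("scene","wrist"):
    im,d=read_camera(c);cv2.imwrite(f"pics/{c}10.png",im)
    for q in("punch_head","punch_arm"):
        for r in nets.masks_of(c,q)[:1]:
            m=r["region"];z=d[m];print(c,q,round(r["conf"],2),np.round(r["box"]),np.median(z))
            if c=="scene":
                p=camera_params(c);rr,cc=np.nonzero(m&(d>0));dd=d[rr,cc]
                X=(np.stack([(cc-p["cx"])/p["fx"]*dd,(rr-p["cy"])/p["fy"]*dd,dd],-1)-np.array(p["t"]))@np.array(p["R"])
                for z0,z1 in((.115,.128),(.131,.149),(.152,.165)):
                    k=(X[:,2]>z0)&(X[:,2]<z1);print(z0,k.sum(),np.round(np.percentile(X[k],[5,50,95],axis=0),3).tolist() if k.sum() else 0)
E
```

```text
23.1833 [0.54346364 0.08183108 0.12915406] [-1.15543513  3.60562126 -0.26818957] [ -2.1124021  -47.39873528 -21.98874593  -0.95769212  -0.21067189
   0.08515458]
scene punch_head 0.55 [299. 188. 313. 225.] 0.9267994
0.115 59 [[0.547, 0.046, 0.116], [0.551, 0.051, 0.121], [0.56, 0.063, 0.127]]
0.131 138 [[0.545, 0.044, 0.133], [0.551, 0.054, 0.142], [0.62, 0.104, 0.148]]
0.152 87 [[0.548, 0.046, 0.153], [0.553, 0.054, 0.16], [0.567, 0.066, 0.163]]
scene punch_arm 0.96 [300. 187. 317. 230.] 0.9289969
0.115 66 [[0.547, 0.046, 0.116], [0.551, 0.051, 0.121], [0.564, 0.063, 0.127]]
0.131 162 [[0.545, 0.044, 0.133], [0.554, 0.054, 0.142], [0.625, 0.104, 0.149]]
0.152 111 [[0.548, 0.046, 0.152], [0.555, 0.055, 0.159], [0.623, 0.106, 0.163]]
wrist punch_head 0.62 [321. 209. 547. 380.] 0.14403775
wrist punch_arm 0.91 [320. 211. 544. 380.] 0.14401859
```

The force jumped to 3.6 N, so the arm is at its stop, with the head at about (.557,.057) over the block. One more small push, then I back off and lift.

step_arm:
  steps:
    - {"x": -0.001, "y": 0.0003, "z": 0, "rx": 0, "ry": 0, "rz": 0, "claw": -1}
    - {"x": -0.0015, "y": 0.0004, "z": 0, "rx": 0, "ry": 0, "rz": 0, "claw": -1}
    - {"x": -0.0015, "y": 0.0004, "z": 0, "rx": 0, "ry": 0, "rz": 0, "claw": -1}

```text
time: 23.73
tool_pos: [0.5436, 0.0815, 0.1291]
tool_rot: [-3.141, -0.002, 1.686]
contact_force: [-1.5, 7.6, 0.3]
opening: 0.0004
grip_force: 3.1
```

step_arm:
  steps:
    - {"x": 0.002, "y": -0.0005, "z": 0, "rx": 0, "ry": 0, "rz": 0, "claw": -1}
    - {"x": 0.015, "y": -0.005, "z": 0, "rx": 0, "ry": 0, "rz": 0, "claw": -1}
    - {"x": 0.04, "y": -0.015, "z": 0, "rx": 0, "ry": 0, "rz": 0, "claw": -1}
    - {"x": 0.04, "y": -0.015, "z": -0.05, "rx": 0, "ry": 0, "rz": 0, "claw": -1}
    - {"x": 0.04, "y": -0.015, "z": -0.1, "rx": 0, "ry": 0, "rz": 0, "claw": -1}
    - {"x": 0.04, "y": -0.015, "z": -0.15, "rx": 0, "ry": 0, "rz": 0, "claw": -1}
    - {"x": 0.04, "y": -0.015, "z": -0.2, "rx": 0, "ry": 0, "rz": 0, "claw": -1}
    - {"x": -0.01, "y": -0.06, "z": -0.2, "rx": 0, "ry": 0, "rz": 0, "claw": -1}
    - {"x": -0.06, "y": -0.1, "z": -0.2, "rx": 0, "ry": 0, "rz": 0, "claw": -1}
    - {"x": -0.11, "y": -0.13, "z": -0.2, "rx": 0, "ry": 0, "rz": 0, "claw": -1}
    - {"x": -0.14, "y": -0.13, "z": -0.2, "rx": 0, "ry": 0, "rz": 0, "claw": -1}
    - {"x": -0.14, "y": -0.13, "z": -0.2, "rx": 0, "ry": 0, "rz": 0, "claw": -1}

```text
time: 24.73
tool_pos: [0.4579, -0.0402, 0.2797]
tool_rot: [3.141, 0.004, 1.681]
contact_force: [1.0, -0.1, 1.2]
opening: 0.0002
grip_force: 0.0
```

```bash
python3 - <<'E'
from h import *
s=robot.observe();im,d=read_camera("wrist");cv2.imwrite("pics/w11.png",im);print(s["time"],s["tool_pos"],s["contact_force"])
for q in ["nest_home","block","punch_pivot","punch_head"]:
    for r in nets.landmark_of("wrist",q)[:2]:
        p=ww(s,*r["pixel"],Z[q]);v=p[:2]-[.6195,.1205];print(q,round(r["conf"],2),np.round(r["pixel"],1),np.round(p,4),np.hypot(*v).round(3),(np.degrees(np.arctan2(v[1],v[0]))%360).round(1))
for c in("scene","top"):
    read_camera(c)
    for q in["punch_head","forceps","waiting_block","empty_cassette","cover_slips"]:
        print(c,q,[np.round(w(c,*r["pixel"],z=Z[q]),3).tolist() for r in nets.landmark_of(c,q)[:2]])
E
```

```text
24.7333 [ 0.4578909  -0.04016084  0.27965852] [ 1.01662889 -0.07613419  1.18143431]
nest_home 0.98 [135.9 436.8] [0.5641 0.0534 0.068 ] 0.087 230.5
block 0.85 [145.5 244.4] [0.373  0.0208 0.068 ] 0.266 202.0
block 0.75 [130.6 433.7] [0.5601 0.0582 0.068 ] 0.086 226.4
punch_pivot 0.94 [ 80.5 524.9] [0.6182 0.1148 0.14  ] 0.006 257.5
punch_head 0.65 [129.2 448.5] [0.5556 0.0579 0.127 ] 0.089 224.4
scene punch_head [[0.567, 0.058, 0.127]]
scene forceps [[0.436, 0.017, 0.0], [0.415, 0.149, 0.0]]
scene waiting_block [[0.439, -0.131, 0.0]]
scene empty_cassette [[0.421, 0.145, 0.0]]
scene cover_slips [[0.568, -0.227, 0.0]]
top punch_head [[0.556, 0.063, 0.127]]
top forceps [[0.445, 0.024, 0.0]]
top waiting_block [[0.454, -0.124, 0.0]]
top empty_cassette [[0.423, 0.156, 0.0]]
top cover_slips [[0.562, -0.235, 0.0], [0.586, 0.072, 0.0]]
```

```bash
python3 -c "
from h import *
print(robot.hand_in())"
```

```text
the job is handed in; nothing more can be done
None
```

I handed the job in at about 25 s of the 72 s allowed, and no verdict came back: the block is home against the back stop, the carriage measured 16.0 mm of travel after the play was taken up, the punch arm was pushed to its stop over the block (7.6 N), and the bystanders showed no shift beyond measurement scatter.

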